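Pack the gas-sampling kit into its foam-fitted case

TASK

Pack the sampling kit into its open case: set the yellow gas detector, the teal handheld meter, the flow controller with the yellow label and the green gas canister each into the foam insert cut to its shape, fully down on the bottom of the cut-out, the two handhelds lying face up and the other two standing upright. They are instruments, so set them down rather than drop them. The grey gas detector and the flow controller with the blue label belong to the bench: leave them where they are.

Things in the scene. Friction and masses are not known exactly. Their poses are not given: they have to be found in the camera images.
- yellow_detector: Yellow portable gas detector, about 0.28 kg, 112 x 62 x 38 mm (x, y, z), lying face up: dark-rimmed display, two round keys, black end bumpers. Origin: centre of the underside; x along the length, z up. Plain vertical sides, gripped from above across the 62 mm width. Either way round in its cut-out is right.
- teal_meter: Teal handheld meter with display and white keypad, about 0.3 kg, 138 x 56 x 34 mm (x, y, z), lying face up. Origin: centre of the underside; x along the 138 mm length, z up. Plain vertical sides, gripped from above across the 56 mm width. Either way round in its cut-out is right.
- yellow_label_controller: Gas flow controller, 0.5 kg, standing upright: steel base 76 x 32 x 26 mm (x, y, z), a tube fitting at each end (110 mm overall), above it a black cover 64 x 30 mm from 26 to 108 mm up, grey connector on top to 112 mm; yellow label on broad sides and top. Origin: centre of the underside, x lengthwise, z up. Grip from above across the 30 mm cover. Either way round fits.
- green_canister: Green calibration-gas canister standing upright, about 0.3 kg: cylinder 46 mm in diameter, straight up to 80 mm, then a domed shoulder and a brass valve up to 110 mm; bright seams at foot and shoulder. Origin: centre of the underside, z up. Gripped from above round the straight part. Any turn about z is right.
- grey_detector: Light grey gas detector of the bench, not part of the kit, same form as the yellow one: 112 x 62 x 38 mm (x, y, z), lying face up: dark-rimmed display, two round keys, black end bumpers. Origin: centre of the underside; x along the length, z up. Plain vertical sides, gripped from above across the 62 mm width.
- blue_label_controller: Not part of the kit: flow controller standing upright: steel base 76 x 32 x 26 mm (x, y, z), a tube fitting at each end (110 mm overall), above it a black cover 64 x 30 mm from 26 to 108 mm up, grey connector on top to 112 mm; blue label on broad sides and top. Origin: centre of the underside, x lengthwise, z up. Grip from above across the 30 mm cover.
- detector_insert: Charcoal foam block 164 x 104 x 40 mm (x, y, z), fixed in the open case, with a rectangular cut-out 126 x 76 mm, 12 mm deep, for the gas detector, its bottom blue. Origin: centre of the block's underside, below the cut-out's centre, 5 mm above the bench. Cut-out bottom 28 mm above the origin, foam top 40 mm. The black case (222 x 342 mm) holds four such blocks, two by two, in any order.
- meter_insert: Charcoal foam block 164 x 104 x 40 mm (x, y, z), fixed in the open case, with the longest cut-out, 152 x 70 mm, 12 mm deep, for the handheld meter, its bottom blue. Origin: centre of the block's underside, below the cut-out's centre, 5 mm above the bench. Cut-out bottom 28 mm above the origin, foam top 40 mm. The case rim is 43 mm high, just below the foam top: no wall in the way.
- controller_insert: Charcoal foam block 164 x 104 x 40 mm (x, y, z), fixed in the open case, with a narrow cut-out 124 x 46 mm, 25 mm deep, for the upright flow controller, its bottom blue. Origin: centre of the block's underside, below the cut-out's centre, 5 mm above the bench. Cut-out bottom 15 mm above the origin, foam top 40 mm. The case lid lies folded flat beyond, 40 mm high.
- canister_insert: Charcoal foam block 164 x 104 x 40 mm (x, y, z), fixed in the open case, with a round cut-out 60 mm in diameter, 30 mm deep, for the upright canister, its bottom blue. Origin: centre of the block's underside, below the cut-out's centre, 5 mm above the bench. Cut-out bottom 10 mm above the origin, foam top 40 mm. 

How it is judged (in metres and radians):
At the end, for the whole second after the job is handed in: Each kit instrument rests released in its own cut-out: within 13 mm of its centre sideways, 4 mm of its bottom in height, upright within 0.12 rad, lengthwise within 0.25 rad either way round (canister: any turn). Grey detector and blue-label controller within 15 mm of their starts (horizontal distance between yellow_detector and detector_insert below 0.013 m and z of yellow_detector in the frame of detector_insert between 0.024 and 0.032 m and angle between each of yellow_detector, teal_meter, yellow_label_controller, green_canister's own z axis and vertical below 0.12 rad and linear speed of each of yellow_detector, teal_meter, yellow_label_controller, green_canister below 0.02 m/s and angular speed of each of yellow_detector, teal_meter, yellow_label_controller, green_canister below 0.15 rad/s and angle between the x axis of yellow_detector and the x axis of detector_insert, either way round below 0.25 rad and horizontal distance between teal_meter and meter_insert below 0.013 m and z of teal_meter in the frame of meter_insert between 0.024 and 0.032 m and angle between the x axis of teal_meter and the x axis of meter_insert, either way round below 0.25 rad and horizontal distance between yellow_label_controller and controller_insert below 0.013 m and z of yellow_label_controller in the frame of controller_insert between 0.011 and 0.019 m and angle between the x axis of yellow_label_controller and the x axis of controller_insert, either way round below 0.25 rad and horizontal distance between green_canister and canister_insert below 0.013 m and z of green_canister in the frame of canister_insert between 0.006 and 0.014 m and distance of each of grey_detector, blue_label_controller from where it was at the start of the episode below 0.015 m); the robot touches nothing.
It fails at once if the grey detector is pushed more than 15 mm, lifted or tipped over (distance of grey_detector from where it was at the start of the episode above 0.015 m or angle between grey_detector's own z axis and vertical above 0.4 rad).
It fails at once if the blue label controller is pushed more than 15 mm, lifted or tipped over (distance of blue_label_controller from where it was at the start of the episode above 0.015 m or angle between blue_label_controller's own z axis and vertical above 0.4 rad).
It fails at once if a kit instrument is dropped (falls free at more than 1 m/s, about 5 cm) ((linear speed of yellow_detector above 1 m/s and contact force between the fingers and yellow_detector below 0.05 N) or (linear speed of teal_meter above 1 m/s and contact force between the fingers and teal_meter below 0.05 N) or (linear speed of yellow_label_controller above 1 m/s and contact force between the fingers and yellow_label_controller below 0.05 N) or (linear speed of green_canister above 1 m/s and contact force between the fingers and green_canister below 0.05 N)).
It also fails if it takes over 115 s, if anything falls off the work surface, if the arm or the gripper's body presses on something with over 40 N, if the wrist force passes 120 N, or if a joint passes its speed limit or range.

ROBOT

A 6-joint arm with a two-finger parallel gripper is mounted at the origin on the work surface. World frame = base frame: x ahead of the robot, y to its left, z up, the work surface at z = 0. Lengths are in m, angles in degrees, forces in N, time in s.
With the tool pointing down it reaches from about 0.35 to 0.875 m from the base axis. Payload 4.2 kg.
Tool frame: the origin (TCP) lies midway between the tips of the shut fingers; the grasp point (between the pads) lies 19 mm behind it; z points along the fingers, y is the line along which they close (so a half turn about z gives the same grasp; the last joint's range is limited). The gripper opens to 87 mm and grips with 3 to 60 N. Pads are 19 mm wide; open, the fingers measure 117 mm over their backs; the gripper's body (75 mm by 190 mm) begins 51 mm behind the grasp point.
Start: joints at [-58.006, 22.042, 0.453, 0, -68.411, -14.817], TCP at [0.185, -0.597, 0.223] pointing down, gripper open.
Joint ranges: [-179.83, 179.83], [-69.29, 118.12], [-61.27, 80.66], [-181.25, 117.63], [-171.15, -9.14], [-177.46, 177.46]. Speed limits (degrees/s): [159.86, 159.86, 180, 180, 180, 180].

INTERFACE

Orientations are given as a 3x3 rotation matrix whose columns are the frame's x, y, z axes.
In Python, from station import * gives the robot as it stands. The module is installed in compiled form; this text tells all that it offers.
- The arm moves only by the tool servo_tool, never from a script. Its argument "deltas" is a list of rows, each an object of numbers: "tx", "ty", "tz": the shift along the tool's x, y, z in mm; "ax", "ay", "az": the turn, a rotation vector about the tool's x, y, z in rad; "claw": the finger opening in mm, from 0 to 87. In form: [{"tx": .., "ty": .., "tz": .., "ax": .., "ay": .., "az": .., "claw": ..}, ...]. A call has 1 to 12 rows; each row is the pose to reach, as a shift and turn from the pose commanded when the call began, along the tool's axes at that moment; what a row does not reach only later rows make up. A row lasts 1/12 s, in which the tool goes at most 41.7 mm and 7.16 degrees, less where a joint would pass 70% of its speed; a pose out of reach is approached as far as the arm can. A call with a gripper value outside its range is refused whole. The fingers move at their own pace and stop on an object; the grip force is fixed at half the most. Time passes only in rows, so rows that repeat a pose let the fingers close. It gives the time, the measured TCP pose, the force, the opening and the grip force at its end, in the units of the state.
- sense(): the state, without advancing time (a new reading comes with each control period).
- capture(name): name is "side" or "top" or "wrist"; returns the picture (400x640x3 uint8, blue, green, red); there is no depth.
- calibration(name): a dict with "fx", "fy", "cx", "cy" (pixels), "cam_to_world" (4x4, takes a point from camera to world coordinates); the wrist camera has in their place "hand_eye" (4x4, takes a point from camera to tool coordinates, whose origin is the TCP and whose axes are the flange's). Camera axes: x right, y down, z forward; pixel columns grow to the right and rows downward; lengths in m; the calibration is good to about 2 mm. The wrist camera is an equidistant fisheye: a pixel r from the principal point sees the ray r / f radians off the axis. A picture is of the moment at which its call begins: read the wrist's pose just before it. calibration takes no time and is no camera call.
- finish_job(): hands the job in; it is judged then, once.
Trained networks look in the newest picture that a camera, given by its name, has taken for a name from the list of things; names that differ only in an ending like _2 or _b are one class to them, and where a whole thing is asked for, a point or a joint stands for the part that bears it (a point fixed in the world has none). Each returns a list of dicts, best first, with "confidence" (0 to 1); they miss things now and then, are a little off and sometimes report something else, mostly with a low value. They report only what shows in the picture. A call takes as long as a camera call.
- recognise(label, camera): "xyz" ([x, y, z] in m, in the coordinates of the camera as it stood for that picture, good to about 4 mm: the middle of the surface that is visible of it).
- trace(label, camera): "mask" (400x640 bool, what is visible of it).
The state is a dict: "time_s": time; "joints": joint angles; "joint_velocities": joint speeds; "effort": joint torques, N m; "tcp_pos": TCP position; "ee_rot": TCP orientation; "wrist_force": force on the tool from outside, world axes, zero at the start; "moment": the same for the moment, N m; "gripper_width": opening from 0.0 (shut) to 1.0 (fully open); "gripper_force": force on a finger pad.
Only numpy, scipy, OpenCV 4.12 (cv2) and the standard library are available. Lean on these libraries where they do the work, as an engineer would, in place of code of your own. Each camera call takes 0.05 s, during which the arm holds its last target. There are 200 camera calls.

## Working session

There is one attempt and no reset: what is moved stays moved. The work goes in short steps, Python scripts to look and compute and a tool call to move; the robot and the scene stay as the last step left them, time stands still between calls to the robot, and variables do not carry over. Pictures are saved under pics/ and viewed, at most 14 in all, crops included, and the job is handed in when it is done.

Besides the shell and the picture viewer there is one more tool, called by a JSON object that holds its "method" and its "body", one argument or row to a line. servo_tool: Moves the arm, as the interface text tells. Its arguments: {"type":"object","properties":{"deltas":{"type":"array","items":{"type":"object","properties":{"tx":{"type":"number"},"ty":{"type":"number"},"tz":{"type":"number"},"ax":{"type":"number"},"ay":{"type":"number"},"az":{"type":"number"},"claw":{"type":"number"}}}}},"required":["deltas"]}

```bash
mkdir -p pics; cat > h.py <<'E'
from station import *
import numpy as np, cv2
K={}
def cal(c):
    if c not in K: K[c]=calibration(c)
    return K[c]
def w(c,p):
    M=np.array(cal(c)["cam_to_world"]); return M[:3,:3]@np.array(p)+M[:3,3]
def ray(c,u,v):
    k=cal(c); M=np.array(k["cam_to_world"]); d=M[:3,:3]@np.array([(u-k["cx"])/k["fx"],(v-k["cy"])/k["fy"],1]); return M[:3,3],d
def at(c,u,v,z):
    o,d=ray(c,u,v); return o+d*(z-o[2])/d[2]
N=["yellow_detector","teal_meter","yellow_label_controller","green_canister","grey_detector","blue_label_controller","detector_insert","meter_insert","controller_insert","canister_insert"]
E
python3 - <<'E'
from h import *
np.set_printoptions(precision=3,suppress=True)
for c in ["side","top"]:
    im=capture(c); cv2.imwrite(f"pics/{c}0.png",im)
    k=cal(c); print(c,k["fx"],k["cx"],k["cy"]); print(np.array(k["cam_to_world"]))
    for n in N:
        print(n,[(w(c,r["xyz"]),round(r["confidence"],2)) for r in recognise(n,c)[:3]])
print(sense()["time_s"], calibration("wrist"))
E
```

```text
side 385.700690655425 323.28117772820207 201.57100464110073
[[-0.889 -0.356  0.289  0.24 ]
 [-0.459  0.682 -0.57   0.543]
 [ 0.006 -0.639 -0.769  0.805]
 [ 0.     0.     0.     1.   ]]
yellow_detector [(array([ 0.59 , -0.343,  0.033]), 0.75), (array([ 0.612, -0.071,  0.039]), 0.68)]
teal_meter [(array([ 0.593, -0.342,  0.035]), 0.61)]
yellow_label_controller [(array([ 0.616, -0.218,  0.065]), 0.92)]
green_canister [(array([ 0.609, -0.07 ,  0.04 ]), 0.71), (array([ 0.44 , -0.199,  0.064]), 0.64)]
grey_detector [(array([ 0.44 , -0.06 ,  0.044]), 0.57), (array([0.613, 0.324, 0.042]), 0.38)]
blue_label_controller [(array([0.505, 0.33 , 0.036]), 0.71), (array([ 0.441, -0.35 ,  0.056]), 0.69), (array([ 0.593, -0.343,  0.034]), 0.69)]
detector_insert [(array([0.5  , 0.165, 0.036]), 0.63)]
meter_insert [(array([0.504, 0.328, 0.04 ]), 0.55)]
controller_insert [(array([0.61 , 0.323, 0.043]), 0.81)]
canister_insert [(array([0.606, 0.156, 0.041]), 0.8)]
top 466.33485555867065 321.6358933969874 191.70895167472196
[[-0.001 -0.977  0.212  0.297]
 [-1.     0.002  0.    -0.032]
 [-0.001 -0.212 -0.977
[... 314 characters left out ...]
ey_detector [(array([ 0.444, -0.073,  0.04 ]), 0.61)]
blue_label_controller [(array([ 0.439, -0.353,  0.082]), 0.56), (array([0.614, 0.325, 0.046]), 0.19)]
detector_insert [(array([0.496, 0.158, 0.036]), 0.91)]
meter_insert [(array([0.502, 0.329, 0.032]), 0.85)]
controller_insert [(array([0.614, 0.326, 0.048]), 0.86)]
canister_insert [(array([0.602, 0.156, 0.046]), 0.86), (array([ 0.611, -0.08 ,  0.039]), 0.5)]
1.1 {'fx': 309.70691628693146, 'fy': 309.70691628693146, 'cx': 323.4544301906816, 'cy': 197.69613625563667, 'hand_eye': array([[ 0.   , -0.968, -0.251,  0.066],
       [ 1.   ,  0.   , -0.   ,  0.   ],
       [ 0.   , -0.251,  0.968, -0.162],
       [ 0.   ,  0.   ,  0.   ,  1.   ]])}
```

View pics/top0.png

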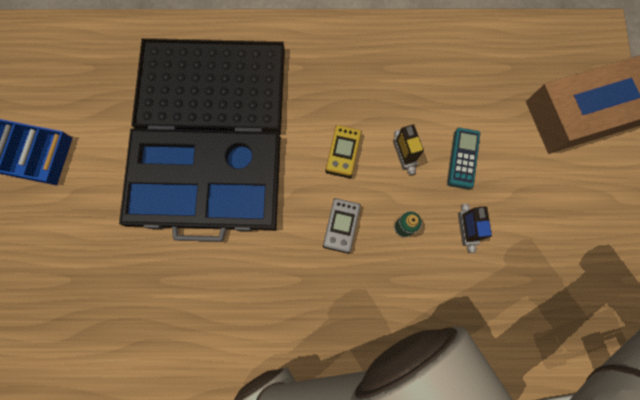

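View pics/side0.png

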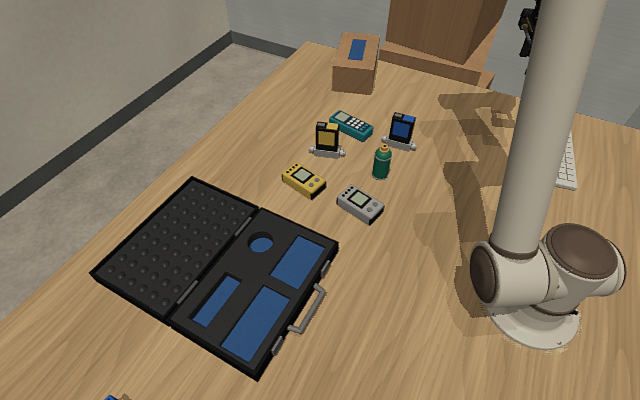

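The top view shows the yellow detector at (344,151), yellow controller (408,148), teal meter (464,158), grey detector (342,225), canister (408,223) and blue controller (476,228). The cut-outs are controller (167,155), canister (238,156), meter (163,200) and detector (237,201). The side view agrees with this layout. I'll fit silhouettes in both views to get poses and heights.

```bash
cat > fit.py <<'E'
from h import *
from scipy.optimize import minimize
S=4
def proj(c,P):
    k=cal(c); M=np.linalg.inv(np.array(k["cam_to_world"])); Q=P@M[:3,:3].T+M[:3,3]
    return np.c_[k["fx"]*Q[:,0]/Q[:,2]+k["cx"],k["fy"]*Q[:,1]/Q[:,2]+k["cy"]]
def box(lx,ly,z0,z1): return np.array([[sx*lx/2,sy*ly/2,z] for sx in(-1,1) for sy in(-1,1) for z in(z0,z1)])
def cyl(d,z0,z1,n=32):
    t=np.linspace(0,2*np.pi,n,False); return np.vstack([np.c_[d/2*np.cos(t),d/2*np.sin(t),0*t+z] for z in(z0,z1)])
def ras(c,P,off,sh):
    m=np.zeros(sh,np.uint8); h=cv2.convexHull(((proj(c,P)-off+.5)*S*16-8).astype(np.int32)); cv2.fillConvexPoly(m,h,1,shift=4); return m
ctl=[box(76,32,0,26),box(64,30,26,108),box(110,14,8,20)]
can=[cyl(46,0,80),np.vstack([cyl(46,80,80.1),cyl(20,92,93)]),cyl(14,92,110)]
SH={"yellow_detector":[box(112,62,0,38)],"grey_detector":[box(112,62,0,38)],"teal_meter":[box(138,56,0,34)],"yellow_label_controller":ctl,"blue_label_controller":ctl,"green_canister":can}
CUT={"detector_insert":("b",126,76,28),"meter_insert":("b",152,70,28),"controller_insert":("b",124,46,15),"canister_insert":("c",60,60,10)}
def fit(n,masks,x0):
    parts=SH.get(n)
    if parts is None:
        t,a,b,zb=CUT[n]; parts=[(cyl(a,z,z+.01) if t=="c" else box(a,b,z,z+.01)) for z in(zb,40)]
    parts=[p/1000 for p in parts]; D={}
    for c,m in masks.items():
        v,u=np.nonzero(m); o=np.array([u.min()-15,v.min()-15]); s=(u.max()+15-o[0],v.max()+15-o[1])
        o=np.maximum(o,0); sub=m[o[1]:o[1]+s[1],o[0]:o[0]+s[0]].astype(np.uint8)
        D[c]=(o,np.kron(sub,np.ones((S,S),np.uint8)))
    def cost(p):
        R=cv2.Rodrigues(np.array([0,0,p[3]]))[0]; e=0
        for c,(o,m) in D.items():
            q=[ras(c,P@R.T+p[:3],o,m.shape) for P in parts]
            r=q[0]
            for k in q[1:]: r=(r&k) if n in CUT else (r|k)
            e+=np.count_nonzero(r!=m)/np.count_nonzero(m)
        return e
    x0=np.array(x0,float); best=None
    for yaw in ([x0[3]] if len(masks)<1 else x0[3]+np.array([-.4,-.15,0,.15,.4])):
        p=x0.copy(); p[3]=yaw
        sim=np.vstack([p]+[p+d for d in np.diag([.008,.008,.006,.15])])
        r=minimize(cost,p,method="Nelder-Mead",options=dict(initial_simplex=sim,xatol=1e-4,fatol=1e-4,maxiter=300))
        if best is None or r.fun<best.fun: best=r
    return best.x,best.fun
E
cat > run1.py <<'E'
from fit import *
np.set_printoptions(precision=4,suppress=True)
G={"yellow_detector":(.612,-.076,0,0),"grey_detector":(.443,-.068,0,0),"teal_meter":(.597,-.35,0,0),"yellow_label_controller":(.615,-.22,0,0),"blue_label_controller":(.445,-.353,0,0),"green_canister":(.445,-.21,0,0),
"detector_insert":(.5,.16,.005,1.57),"meter_insert":(.5,.328,.005,1.57),"controller_insert":(.61,.325,.005,1.57),"canister_insert":(.605,.157,.005,0)}
im={c:cv2.imread(f"pics/{c}0.png") for c in("top","side")}
vis={c:i.copy() for c,i in im.items()}
for c in im: capture(c)
for n,g in G.items():
    ms={}
    for c in im:
        gp=proj(c,np.array([[g[0],g[1],.04]]))[0]
        if n in CUT:
            h=cv2.cvtColor(im[c],cv2.COLOR_BGR2HSV); b=cv2.inRange(h,(100,90,40),(125,255,255))
            _,L=cv2.connectedComponents(b); m=L==L[int(gp[1]),int(gp[0])]
        else:
            m=None
            for r in trace(n,c):
                v,u=np.nonzero(r["mask"])
                if len(u) and np.hypot(u.mean()-gp[0],v.mean()-gp[1])<20: m=r["mask"]; break
            if m is None: print("no mask",n,c); continue
        ms[c]=m; vis[c][m]=vis[c][m]//2+np.array([90,0,90],np.uint8)
    x,f=fit(n,ms,g); print(n,x,"yaw",round(np.degrees(x[3]),1),"cost",round(f,3),{c:int(m.sum()) for c,m in ms.items()})
cv2.imwrite("pics/masks.png",np.vstack([vis["top"][20:260,100:510],vis["side"][90:390,90:500]]))
E
python3 run1.py
```

```text
yellow_detector [ 0.6194 -0.0821 -0.0019 -0.2413] yaw -13.8 cost 0.21 {'top': 1291, 'side': 971}
grey_detector [ 0.4446 -0.0743  0.0008 -0.2225] yaw -12.8 cost 0.157 {'top': 1448, 'side': 1104}
teal_meter [ 0.6045 -0.3605 -0.001  -0.2097] yaw -12.0 cost 0.301 {'top': 1581, 'side': 738}
yellow_label_controller [ 0.6183 -0.2245  0.0011  0.3072] yaw 17.6 cost 0.126 {'top': 1070, 'side': 912}
blue_label_controller [ 0.441  -0.3609  0.0002  0.0955] yaw 5.5 cost 0.192 {'top': 1087, 'side': 866}
green_canister [ 0.4442 -0.2174  0.0071  0.1629] yaw 9.3 cost 0.143 {'top': 542, 'side': 492}
detector_insert [0.4981 0.1602 0.0075 1.5386] yaw 88.2 cost 0.079 {'top': 1906, 'side': 1512}
meter_insert [0.5022 0.3235 0.0078 1.5459] yaw 88.6 cost 0.078 {'top': 2104, 'side': 2375}
controller_insert [0.6065 0.3206 0.0063 1.5412] yaw 88.3 cost 0.153 {'top': 912, 'side': 895}
canister_insert [0.6017 0.1569 0.0063 0.0698] yaw 4.0 cost 0.135 {'top': 436, 'side': 262}
```

View pics/masks.png

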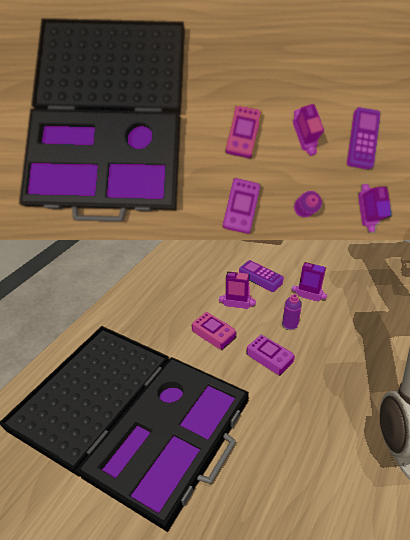

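The masks cover the right things in both views, and the fitted heights match the text, with object undersides near 0 and insert origins at about 6 mm. Next I'll refine the poses from the wrist camera.

```bash
cat >> h.py <<'E'
def goto(xyz,yaw):
    """tool deltas (mm, rad) to place TCP at xyz, pointing down, tool y along world yaw+90deg (half turn free)."""
    s=sense(); R=np.array(s["ee_rot"]).reshape(3,3); p=np.array(s["tcp_pos"])
    best=None
    for y in (yaw,yaw+np.pi):
        c,q=np.cos(y),np.sin(y); T=np.array([[c,q,0],[q,-c,0],[0,0,-1.]])
        a=cv2.Rodrigues(R.T@T)[0].ravel()
        if best is None or np.linalg.norm(a)<np.linalg.norm(best[0]): best=(a,y)
        print("opt yaw",round(np.degrees(y)),"rot",a.round(3))
    d=R.T@(np.array(xyz)-p)*1000
    print("t",d.round(1),"dist",np.linalg.norm(d).round(), "rows>=",np.ceil(max(np.linalg.norm(d)/41.7,np.degrees(np.linalg.norm(best[0]))/7.16)))
def st():
    s=sense(); print("t",round(s["time_s"],2),"tcp",np.round(s["tcp_pos"],4),"yaw x",round(float(np.degrees(np.arctan2(np.array(s["ee_rot"]).reshape(3,3)[1,0],np.array(s["ee_rot"]).reshape(3,3)[0,0]))),1),"z",np.array(s["ee_rot"]).reshape(3,3)[:,2].round(3),"J",np.round(s["joints"],1),"w",round(s["gripper_width"],3),"gf",s["gripper_force"],"F",np.round(s["wrist_force"],1))
E
python3 - <<'E'
from h import *
st(); goto([.58,-.085,.26],np.radians(-13))
E
```

```text
t 1.8 tcp [ 0.1846 -0.5971  0.2225] yaw x -162.8 z [ 0.  0. -1.] J [-58.   22.    0.5  -0.  -68.4 -14.8] w 0.998 gf 0.0 F [-0.4 -0.2 -0.1]
opt yaw -13 rot [-0.     0.    -2.615]
opt yaw 167 rot [0.    0.    0.527]
t [-529.   372.5  -37.5] dist 648.0 rows>= 16.0
```

{"method": "servo_tool", "body": {
  "deltas": [
    {"tx": -33,"ty": 23,"tz": -2,"az": 0.05,"claw": 87},
    {"tx": -66,"ty": 46,"tz": -5,"az": 0.1,"claw": 87},
    {"tx": -99,"ty": 70,"tz": -7,"az": 0.15,"claw": 87},
    {"tx": -132,"ty": 93,"tz": -9,"az": 0.2,"claw": 87},
    {"tx": -165,"ty": 116,"tz": -12,"az": 0.25,"claw": 87},
    {"tx": -198,"ty": 140,"tz": -14,"az": 0.3,"claw": 87},
    {"tx": -231,"ty": 163,"tz": -17,"az": 0.35,"claw": 87},
    {"tx": -264,"ty": 186,"tz": -20,"az": 0.4,"claw": 87},
    {"tx": -297,"ty": 209,"tz": -22,"az": 0.45,"claw": 87},
    {"tx": -330,"ty": 232,"tz": -25,"az": 0.5,"claw": 87},
    {"tx": -360,"ty": 255,"tz": -28,"az": 0.527,"claw": 87},
    {"tx": -360,"ty": 255,"tz": -28,"az": 0.527,"claw": 87}
  ]
}}

```text
schema error: expected keys tx, ty, tz, ax, ay, az, claw
```

```bash
cat > wl.py <<'E'
import json,sys
from fit import *
import fit
_proj=fit.proj
def view(tag):
    s=sense(); R=np.array(s["ee_rot"]).reshape(3,3); T=np.eye(4); T[:3,:3]=R; T[:3,3]=s["tcp_pos"]
    M=T@np.array(cal("wrist")["hand_eye"]); im=capture("wrist"); cv2.imwrite(f"pics/{tag}.png",im); np.save(f"{tag}.npy",M); K["pose_"+tag]=M
    return im
def wproj(c,P):
    if c in("top","side"): return _proj(c,P)
    M=K.get("pose_"+c); M=np.load(f"{c}.npy") if M is None else M
    k=cal("wrist"); I=np.linalg.inv(M); Q=P@I[:3,:3].T+I[:3,3]
    r=np.hypot(Q[:,0],Q[:,1]); th=np.arctan2(r,Q[:,2]); f=k["fx"]*th/np.maximum(r,1e-9)
    return np.c_[f*Q[:,0]+k["cx"],f*Q[:,1]+k["cy"]]
fit.proj=wproj; proj=wproj
def outline(im,n,x,c,col=(0,0,255)):
    R=cv2.Rodrigues(np.array([0,0,x[3]]))[0]
    if n in CUT:
        t,a,b,zb=CUT[n]; ps=[(cyl(a,z,z+.01) if t=="c" else box(a,b,z,z+.01)) for z in(zb,40)]
    else: ps=SH[n]
    for P in ps: cv2.polylines(im,[cv2.convexHull(wproj(c,P/1000@R.T+x[:3]).astype(np.float32)).astype(int)],True,col,1)
E
cat > pose.json <<'E'
{"yellow_detector":[0.6194,-0.0821,0,-0.2413],"grey_detector":[0.4446,-0.0743,0,-0.2225],"teal_meter":[0.6045,-0.3605,0,-0.2097],"yellow_label_controller":[0.6183,-0.2245,0,0.3072],"blue_label_controller":[0.441,-0.3609,0,0.0955],"green_canister":[0.4442,-0.2174,0,0],
"detector_insert":[0.4981,0.1602,0.0065,1.543],"meter_insert":[0.5022,0.3235,0.0065,1.543],"controller_insert":[0.6065,0.3206,0.0065,1.543],"canister_insert":[0.6017,0.1569,0.0065,1.543]}
E
cat > look.py <<'E'
from wl import *
tag=sys.argv[1]; st(); im=view(tag); G=json.load(open("pose.json"))
for n,x in G.items(): outline(im,n,np.array(x),tag)
cv2.imwrite(f"pics/{tag}_o.png",im)
E
python3 look.py w1; python3 -c "
from h import *
goto([.58,-.085,.26],np.radians(-13))"
```

```text
t 1.8 tcp [ 0.1846 -0.5971  0.2225] yaw x -162.8 z [ 0.  0. -1.] J [-58.   22.    0.5  -0.  -68.4 -14.8] w 0.998 gf 0.0 F [-0.4 -0.2 -0.1]
opt yaw -13 rot [ 0.     0.    -2.615]
opt yaw 167 rot [ 0.    -0.     0.527]
t [-529.   372.5  -37.5] dist 648.0 rows>= 16.0
```

View pics/w1_o.png

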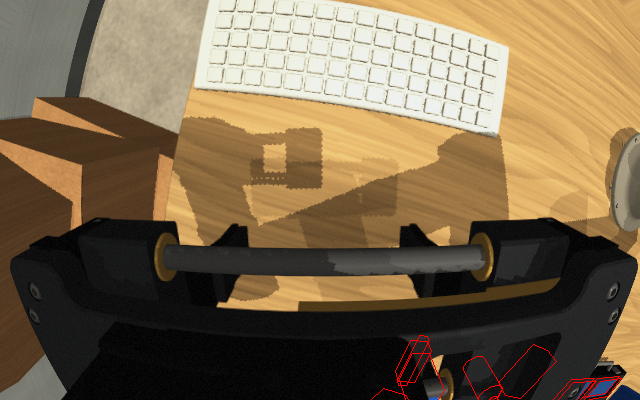

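The call was refused because every key is required. The picture shows the gripper covering the lower half (rows > 230), so objects must lie towards tool +x to be seen. I'll hover at larger x instead.

```bash
python3 -c "
from h import *
goto([.68,-.28,.26],np.pi)"
```

```text
opt yaw 180 rot [ 0.  -0.   0.3]
opt yaw 360 rot [ 0.     0.    -2.842]
t [-567.   156.7  -37.5] dist 589.0 rows>= 15.0
```

{"method": "servo_tool", "body": {
  "deltas": [
    {"tx": -40,"ty": 11,"tz": -3,"ax": 0,"ay": 0,"az": 0.03,"claw": 87},
    {"tx": -567,"ty": 157,"tz": -38,"ax": 0,"ay": 0,"az": 0.3,"claw": 87},
    {"tx": -567,"ty": 157,"tz": -38,"ax": 0,"ay": 0,"az": 0.3,"claw": 87},
    {"tx": -567,"ty": 157,"tz": -38,"ax": 0,"ay": 0,"az": 0.3,"claw": 87},
    {"tx": -567,"ty": 157,"tz": -38,"ax": 0,"ay": 0,"az": 0.3,"claw": 87},
    {"tx": -567,"ty": 157,"tz": -38,"ax": 0,"ay": 0,"az": 0.3,"claw": 87},
    {"tx": -567,"ty": 157,"tz": -38,"ax": 0,"ay": 0,"az": 0.3,"claw": 87},
    {"tx": -567,"ty": 157,"tz": -38,"ax": 0,"ay": 0,"az": 0.3,"claw": 87},
    {"tx": -567,"ty": 157,"tz": -38,"ax": 0,"ay": 0,"az": 0.3,"claw": 87},
    {"tx": -567,"ty": 157,"tz": -38,"ax": 0,"ay": 0,"az": 0.3,"claw": 87},
    {"tx": -567,"ty": 157,"tz": -38,"ax": 0,"ay": 0,"az": 0.3,"claw": 87},
    {"tx": -567,"ty": 157,"tz": -38,"ax": 0,"ay": 0,"az": 0.3,"claw": 87}
  ]
}}

```text
time_s: 2.85
tcp_pos: [0.6019, -0.3292, 0.2549]
ee_rot: [[-1.0, -0.0, 0.0], [-0.0, 1.0, -0.0], [-0.0, -0.0, -1.0]]
wrist_force: [-0.0, -0.9, -0.1]
gripper_width: 1.003
gripper_force: 0.0
```

```bash
python3 -c "
from h import *
st();goto([.70,-.28,.26],np.pi)"
```

```text
t 2.85 tcp [ 0.6019 -0.3292  0.2549] yaw x -180.0 z [ 0. -0. -1.] J [-15.2  27.2  13.2   0.  -76.  -74.8] w 1.003 gf 0.0 F [-0.  -0.9 -0.1]
opt yaw 180 rot [-0.  0.  0.]
opt yaw 360 rot [-0.    -0.    -3.142]
t [-98.1  49.2  -5.1] dist 110.0 rows>= 3.0
```

{"method": "servo_tool", "body": {
  "deltas": [
    {"tx": -40,"ty": 20,"tz": -5,"ax": 0,"ay": 0,"az": 0,"claw": 87},
    {"tx": -98,"ty": 49,"tz": -5,"ax": 0,"ay": 0,"az": 0,"claw": 87},
    {"tx": -98,"ty": 49,"tz": -5,"ax": 0,"ay": 0,"az": 0,"claw": 87},
    {"tx": -98,"ty": 49,"tz": -5,"ax": 0,"ay": 0,"az": 0,"claw": 87},
    {"tx": -98,"ty": 49,"tz": -5,"ax": 0,"ay": 0,"az": 0,"claw": 87},
    {"tx": -98,"ty": 49,"tz": -5,"ax": 0,"ay": 0,"az": 0,"claw": 87}
  ]
}}

```text
time_s: 3.35
tcp_pos: [0.698, -0.2819, 0.2592]
ee_rot: [[-1.0, 0.0, -0.001], [0.0, 1.0, -0.0], [0.001, -0.0, -1.0]]
wrist_force: [0.6, 0.4, 0.5]
gripper_width: 1.004
gripper_force: 0.0
```

```bash
python3 look.py w2
```

```text
t 3.35 tcp [ 0.698  -0.2819  0.2592] yaw x 180.0 z [-0.001 -0.    -1.   ] J [ -9.7  34.3  25.9   0.  -81.7 -80.3] w 1.004 gf 0.0 F [0.6 0.4 0.5]
```

View pics/w2_o.png

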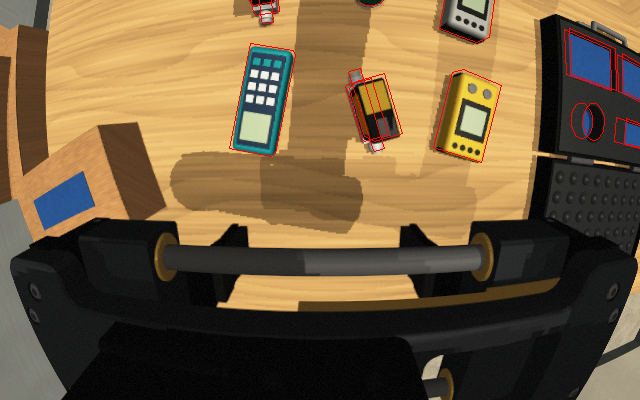

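The wrist view confirms the poses to a few mm: teal meter (264,98), controller (375,108), yellow detector (468,115). I'll refine with wrist masks.

```bash
cat > ref.py <<'E'
from wl import *
np.set_printoptions(precision=4,suppress=True)
tag=sys.argv[1]; G=json.load(open("pose.json")); im=cv2.imread(f"pics/{tag}.png")
for n in sys.argv[2:]:
    g=G[n]; gp=proj(tag,np.array([[g[0],g[1],.03]]))[0]; m=None
    for r in trace(n,"wrist"):
        v,u=np.nonzero(r["mask"])
        if len(u) and np.hypot(u.mean()-gp[0],v.mean()-gp[1])<40: m=r["mask"]; break
    if m is None: print("none",n); continue
    m=cv2.morphologyEx(m.astype(np.uint8),cv2.MORPH_CLOSE,np.ones((7,7)))>0
    mm={tag:m}
    r=[r["mask"] for r in trace(n,"top")]
    x,f=fit(n,mm,g); print(n,"wrist only",x,f)
    for q in r:
        v,u=np.nonzero(q); gt=proj("top",np.array([[g[0],g[1],.03]]))[0]
        if len(u) and np.hypot(u.mean()-gt[0],v.mean()-gt[1])<20: mm["top"]=q
    x,f=fit(n,mm,g); print(n,"with top  ",x,f)
    outline(im,n,x,tag); im[m]=im[m]//2+np.array([90,0,90],np.uint8)
cv2.imwrite(f"pics/{tag}_r.png",im)
E
python3 ref.py w2 yellow_detector teal_meter yellow_label_controller
```

```text
Traceback (most recent call last):
  File "ref.py", line 13, in <module>
    x,f=fit(n,mm,g); print(n,"wrist only",x,f)
        ~~~^^^^^^^^
TypeError: 'module' object is not callable. Did you mean: 'fit.fit(...)'?
```

```bash
python3 -c "
import cv2;i=cv2.imread('pics/w2_r.png')[20:180,210:530];cv2.imwrite('pics/w2_rc.png',cv2.resize(i,None,fx=2.4,fy=2.4))"
```

```text
[ WARN:0@0.025] global loadsave.cpp:275 findDecoder imread_('pics/w2_r.png'): can't open/read file: check file path/integrity
Traceback (most recent call last):
TypeError: 'NoneType' object is not subscriptable
```

```bash
sed -i 's/^proj=wproj\|; proj=wproj/; proj=wproj; fit=fit.fit/' wl.py; python3 ref.py w2 yellow_detector teal_meter yellow_label_controller; python3 -c "
import cv2;i=cv2.imread('pics/w2_r.png')[20:180,210:530];cv2.imwrite('pics/w2_rc.png',cv2.resize(i,None,fx=2.4,fy=2.4))"
```

```text
yellow_detector wrist only [ 0.6217 -0.0746 -0.0159 -0.2068] 0.06028848692896752
yellow_detector with top   [ 0.6215 -0.0811 -0.0068 -0.2096] 0.15997305797873068
teal_meter wrist only [ 0.6046 -0.3624 -0.008  -0.1995] 0.03341558168836623
teal_meter with top   [ 0.605  -0.3631 -0.0116 -0.1999] 0.11191150702602647
yellow_label_controller wrist only [ 0.6214 -0.2253 -0.0038  0.3032] 0.04230769230769231
yellow_label_controller with top   [ 0.6212 -0.2254 -0.0044  0.3003] 0.10032842935880319
```

View pics/w2_rc.png

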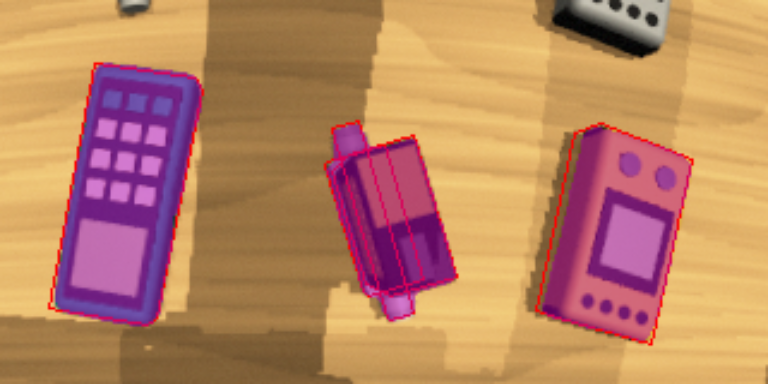

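The outlines fit the three objects closely. I'll take the meter first, then the detector, controller and canister, so the tall neighbours go in last.

```bash
python3 -c "
from h import *
goto([.605,-.361,.15],-.2)
goto([.605,-.361,.017],-.2)"
```

```text
opt yaw -11 rot [-1.000e-03 -0.000e+00 -2.942e+00]
opt yaw 169 rot [-0.     0.     0.199]
t [ 93.  -79.  109.9] dist 164.0 rows>= 4.0
opt yaw -11 rot [-1.000e-03 -0.000e+00 -2.942e+00]
opt yaw 169 rot [-0.     0.     0.199]
t [ 93.1 -79.  242.9] dist 272.0 rows>= 7.0
```

{"method": "servo_tool", "body": {
  "deltas": [
    {"tx": 93,"ty": -79,"tz": 110,"ax": 0,"ay": 0,"az": 0.2,"claw": 87},
    {"tx": 93,"ty": -79,"tz": 110,"ax": 0,"ay": 0,"az": 0.2,"claw": 87},
    {"tx": 93,"ty": -79,"tz": 110,"ax": 0,"ay": 0,"az": 0.2,"claw": 87},
    {"tx": 93,"ty": -79,"tz": 110,"ax": 0,"ay": 0,"az": 0.2,"claw": 87},
    {"tx": 93,"ty": -79,"tz": 110,"ax": 0,"ay": 0,"az": 0.2,"claw": 87},
    {"tx": 93,"ty": -79,"tz": 110,"ax": 0,"ay": 0,"az": 0.2,"claw": 87},
    {"tx": 93,"ty": -79,"tz": 110,"ax": 0,"ay": 0,"az": 0.2,"claw": 87},
    {"tx": 93,"ty": -79,"tz": 110,"ax": 0,"ay": 0,"az": 0.2,"claw": 87}
  ]
}}

```text
time_s: 4.47
tcp_pos: [0.6071, -0.3606, 0.1513]
ee_rot: [[-0.98, 0.198, 0.003], [0.198, 0.98, -0.001], [-0.004, -0.001, -1.0]]
wrist_force: [0.0, -0.0, 0.3]
gripper_width: 0.998
gripper_force: 0.0
```

```bash
python3 -c "
from h import *
st()
goto([.605,-.361,.017],-.2)"
```

```text
t 4.47 tcp [ 0.6071 -0.3606  0.1513] yaw x 168.6 z [ 0.003 -0.001 -1.   ] J [-17.6  32.6   7.6   0.  -64.7 -83.8] w 0.998 gf 0.0 F [ 0.  -0.   0.3]
opt yaw -11 rot [-6.000e-03 -1.000e-03 -3.141e+00]
opt yaw 169 rot [-0.001  0.004  0.001]
t [  2.5  -0.7 134.3] dist 134.0 rows>= 4.0
```

{"method": "servo_tool", "body": {
  "deltas": [
    {"tx": 2,"ty": 0,"tz": 35,"ax": 0,"ay": 0.003,"az": 0,"claw": 87},
    {"tx": 2,"ty": 0,"tz": 70,"ax": 0,"ay": 0.003,"az": 0,"claw": 87},
    {"tx": 2,"ty": 0,"tz": 100,"ax": 0,"ay": 0.003,"az": 0,"claw": 87},
    {"tx": 2,"ty": 0,"tz": 120,"ax": 0,"ay": 0.003,"az": 0,"claw": 87},
    {"tx": 2,"ty": 0,"tz": 130,"ax": 0,"ay": 0.003,"az": 0,"claw": 87},
    {"tx": 2,"ty": 0,"tz": 133,"ax": 0,"ay": 0.003,"az": 0,"claw": 87},
    {"tx": 2,"ty": 0,"tz": 133,"ax": 0,"ay": 0.003,"az": 0,"claw": 87},
    {"tx": 2,"ty": 0,"tz": 133,"ax": 0,"ay": 0.003,"az": 0,"claw": 50},
    {"tx": 2,"ty": 0,"tz": 133,"ax": 0,"ay": 0.003,"az": 0,"claw": 50},
    {"tx": 2,"ty": 0,"tz": 133,"ax": 0,"ay": 0.003,"az": 0,"claw": 50},
    {"tx": 2,"ty": 0,"tz": 133,"ax": 0,"ay": 0.003,"az": 0,"claw": 50},
    {"tx": 2,"ty": 0,"tz": 133,"ax": 0,"ay": 0.003,"az": 0,"claw": 50}
  ]
}}

```text
time_s: 5.47
tcp_pos: [0.6037, -0.3605, 0.0174]
ee_rot: [[-0.98, 0.199, -0.002], [0.199, 0.98, 0.0], [0.002, -0.0, -1.0]]
wrist_force: [0.8, 0.1, -0.2]
gripper_width: 0.707
gripper_force: 0.0
```

```bash
python3 -c "
from h import *
st()
goto([.502,.3235,.17],1.543)"
```

```text
t 5.47 tcp [ 0.6037 -0.3605  0.0174] yaw x 168.5 z [-0.002  0.    -1.   ] J [-17.7  39.8  -0.1   0.  -50.2 -83.8] w 0.707 gf 0.0 F [ 0.8  0.1 -0.2]
opt yaw 88 rot [-1.000e-03 -1.000e-03  1.398e+00]
opt yaw 268 rot [ 1.000e-03 -1.000e-03 -1.743e+00]
t [ 236.   650.  -152.3] dist 708.0 rows>= 17.0
```

{"method": "servo_tool", "body": {
  "deltas": [
    {"tx": 0,"ty": 0,"tz": 0,"ax": 0,"ay": 0,"az": 0,"claw": 45},
    {"tx": 0,"ty": 0,"tz": 0,"ax": 0,"ay": 0,"az": 0,"claw": 45},
    {"tx": 0,"ty": 0,"tz": 0,"ax": 0,"ay": 0,"az": 0,"claw": 45},
    {"tx": 0,"ty": 0,"tz": 0,"ax": 0,"ay": 0,"az": 0,"claw": 45},
    {"tx": 0,"ty": 0,"tz": 0,"ax": 0,"ay": 0,"az": 0,"claw": 45},
    {"tx": 0,"ty": 0,"tz": -8,"ax": 0,"ay": 0,"az": 0,"claw": 45},
    {"tx": 0,"ty": 0,"tz": -20,"ax": 0,"ay": 0,"az": 0,"claw": 45},
    {"tx": 0,"ty": 0,"tz": -40,"ax": 0,"ay": 0,"az": 0,"claw": 45},
    {"tx": 0,"ty": 0,"tz": -40,"ax": 0,"ay": 0,"az": 0,"claw": 45}
  ]
}}

```text
time_s: 6.22
tcp_pos: [0.6059, -0.3613, 0.0607]
ee_rot: [[-0.98, 0.198, 0.003], [0.198, 0.98, -0.003], [-0.004, -0.002, -1.0]]
wrist_force: [1.6, -1.1, -1.3]
gripper_width: 0.641
gripper_force: 30.0
```

{"method": "servo_tool", "body": {
  "deltas": [
    {"tx": 0,"ty": 0,"tz": -30,"ax": 0,"ay": 0,"az": 0,"claw": 45},
    {"tx": 0,"ty": 0,"tz": -65,"ax": 0,"ay": 0,"az": 0,"claw": 45},
    {"tx": 5,"ty": 20,"tz": -100,"ax": 0,"ay": 0,"az": -0.08,"claw": 45},
    {"tx": 17,"ty": 50,"tz": -112,"ax": 0,"ay": 0,"az": -0.19,"claw": 45},
    {"tx": 31,"ty": 86,"tz": -112,"ax": 0,"ay": 0,"az": -0.3,"claw": 45},
    {"tx": 45,"ty": 124,"tz": -112,"ax": 0,"ay": 0,"az": -0.41,"claw": 45},
    {"tx": 59,"ty": 162,"tz": -112,"ax": 0,"ay": 0,"az": -0.52,"claw": 45},
    {"tx": 73,"ty": 200,"tz": -112,"ax": 0,"ay": 0,"az": -0.63,"claw": 45},
    {"tx": 87,"ty": 238,"tz": -112,"ax": 0,"ay": 0,"az": -0.74,"claw": 45},
    {"tx": 100,"ty": 276,"tz": -112,"ax": 0,"ay": 0,"az": -0.85,"claw": 45},
    {"tx": 114,"ty": 314,"tz": -112,"ax": 0,"ay": 0,"az": -0.96,"claw": 45},
    {"tx": 124,"ty": 340,"tz": -112,"ax": 0,"ay": 0,"az": -1.0,"claw": 45}
  ]
}}

```text
time_s: 7.22
tcp_pos: [0.5488, 0.0006, 0.1685]
ee_rot: [[-0.693, -0.721, -0.003], [-0.721, 0.693, 0.002], [0.001, 0.004, -1.0]]
wrist_force: [0.9, 0.7, -2.3]
gripper_width: 0.637
gripper_force: 30.0
```

```bash
python3 -c "
from h import *
st()
goto([.502,.3235,.17],1.543)"
```

```text
t 7.22 tcp [0.5488 0.0006 0.1685] yaw x -133.8 z [-0.003  0.002 -1.   ] J [ 16.9  17.4 -14.7  -0.2 -58.  -60.6] w 0.637 gf 29.985348880290985 F [ 0.9  0.7 -2.3]
opt yaw 88 rot [ 0.    -0.005  2.404]
opt yaw 268 rot [ 0.004  0.    -0.737]
t [-200.5  257.4   -0.8] dist 326.0 rows>= 8.0
```

{"method": "servo_tool", "body": {
  "deltas": [
    {"tx": -24,"ty": 31,"tz": 0,"ax": 0,"ay": 0,"az": -0.1,"claw": 45},
    {"tx": -48,"ty": 62,"tz": 0,"ax": 0,"ay": 0,"az": -0.2,"claw": 45},
    {"tx": -72,"ty": 93,"tz": 0,"ax": 0,"ay": 0,"az": -0.3,"claw": 45},
    {"tx": -96,"ty": 123,"tz": 0,"ax": 0,"ay": 0,"az": -0.4,"claw": 45},
    {"tx": -120,"ty": 154,"tz": 0,"ax": 0,"ay": 0,"az": -0.5,"claw": 45},
    {"tx": -144,"ty": 185,"tz": 0,"ax": 0,"ay": 0,"az": -0.6,"claw": 45},
    {"tx": -168,"ty": 215,"tz": 0,"ax": 0,"ay": 0,"az": -0.7,"claw": 45},
    {"tx": -185,"ty": 237,"tz": 0,"ax": 0,"ay": 0,"az": -0.73,"claw": 45},
    {"tx": -196,"ty": 251,"tz": 0,"ax": 0,"ay": 0,"az": -0.73,"claw": 45},
    {"tx": -196,"ty": 251,"tz": 0,"ax": 0,"ay": 0,"az": -0.73,"claw": 45},
    {"tx": -196,"ty": 251,"tz": 0,"ax": 0,"ay": 0,"az": -0.73,"claw": 45},
    {"tx": -196,"ty": 251,"tz": 0,"ax": 0,"ay": 0,"az": -0.73,"claw": 45}
  ]
}}

```text
time_s: 8.22
tcp_pos: [0.5062, 0.312, 0.1687]
ee_rot: [[-0.042, -0.999, -0.004], [-0.999, 0.042, -0.0], [0.001, 0.004, -1.0]]
wrist_force: [-0.5, -0.7, -3.1]
gripper_width: 0.639
gripper_force: 30.0
```

```bash
python3 -c "
from h import *
goto([.502,.3235,.17],1.543)"; python3 look.py w3
```

```text
opt yaw 88 rot [-1.000e-03 -7.000e-03  3.127e+00]
opt yaw 268 rot [ 0.004 -0.    -0.014]
t [-11.3   4.6  -1.3] dist 12.0 rows>= 1.0
t 8.22 tcp [0.5062 0.312  0.1687] yaw x -92.4 z [-0.004 -0.    -1.   ] J [ 47.2  21.6  -8.2  -0.2 -60.3 -49.5] w 0.639 gf 29.987130761146545 F [-0.5 -0.7 -3.1]
```

View pics/w3_o.png

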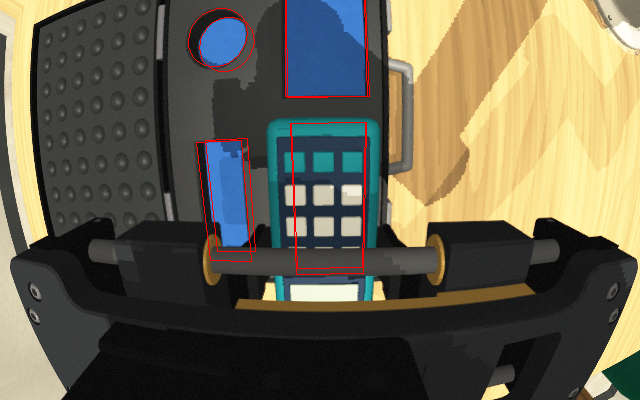

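Seen from above the case, the cut-out outlines agree with the blue regions to 1–2 px: detector (327,45), canister (221,42), controller (227,197). The meter hangs straight over its own cut-out. Lowering.

{"method": "servo_tool", "body": {
  "deltas": [
    {"tx": -11,"ty": 5,"tz": 0,"ax": 0.004,"ay": 0,"az": -0.014,"claw": 45},
    {"tx": -11,"ty": 5,"tz": 20,"ax": 0.004,"ay": 0,"az": -0.014,"claw": 45},
    {"tx": -11,"ty": 5,"tz": 50,"ax": 0.004,"ay": 0,"az": -0.014,"claw": 45},
    {"tx": -11,"ty": 5,"tz": 80,"ax": 0.004,"ay": 0,"az": -0.014,"claw": 45},
    {"tx": -11,"ty": 5,"tz": 100,"ax": 0.004,"ay": 0,"az": -0.014,"claw": 45},
    {"tx": -11,"ty": 5,"tz": 104,"ax": 0.004,"ay": 0,"az": -0.014,"claw": 45},
    {"tx": -11,"ty": 5,"tz": 104,"ax": 0.004,"ay": 0,"az": -0.014,"claw": 45},
    {"tx": -11,"ty": 5,"tz": 104,"ax": 0.004,"ay": 0,"az": -0.014,"claw": 45}
  ]
}}

```text
time_s: 8.93
tcp_pos: [0.5027, 0.3246, 0.0665]
ee_rot: [[-0.027, -1.0, 0.003], [-1.0, 0.027, 0.002], [-0.002, -0.003, -1.0]]
wrist_force: [0.4, 0.2, -1.5]
gripper_width: 0.642
gripper_force: 30.0
```

```bash
python3 -c "
from h import *
st();goto([.502,.3235,.05],1.543)"
```

```text
t 8.93 tcp [0.5027 0.3246 0.0665] yaw x -91.5 z [ 0.003  0.002 -1.   ] J [ 48.4  28.1 -14.7   0.1 -47.1 -50. ] w 0.642 gf 29.98744010925293 F [ 0.4  0.2 -1.5]
opt yaw 88 rot [-3.000e-03 -5.000e-03 -3.141e+00]
opt yaw 268 rot [-0.003  0.002  0.001]
t [ 1.2  0.8 16.5] dist 17.0 rows>= 1.0
```

{"method": "servo_tool", "body": {
  "deltas": [
    {"tx": 1,"ty": 1,"tz": 4,"ax": 0,"ay": 0,"az": 0,"claw": 45},
    {"tx": 1,"ty": 1,"tz": 8,"ax": 0,"ay": 0,"az": 0,"claw": 45},
    {"tx": 1,"ty": 1,"tz": 11,"ax": 0,"ay": 0,"az": 0,"claw": 45},
    {"tx": 1,"ty": 1,"tz": 14,"ax": 0,"ay": 0,"az": 0,"claw": 45},
    {"tx": 1,"ty": 1,"tz": 15,"ax": 0,"ay": 0,"az": 0,"claw": 45},
    {"tx": 1,"ty": 1,"tz": 15,"ax": 0,"ay": 0,"az": 0,"claw": 45},
    {"tx": 1,"ty": 1,"tz": 15,"ax": 0,"ay": 0,"az": 0,"claw": 45}
  ]
}}

```text
time_s: 9.52
tcp_pos: [0.5007, 0.3234, 0.0503]
ee_rot: [[-0.027, -1.0, 0.001], [-1.0, 0.027, 0.001], [-0.001, -0.001, -1.0]]
wrist_force: [-0.0, 0.1, -3.1]
gripper_width: 0.638
gripper_force: 30.0
```

```bash
python3 -c "
from h import *
st()"
```

```text
t 9.52 tcp [0.5007 0.3234 0.0503] yaw x -91.5 z [ 0.001  0.001 -1.   ] J [ 48.4  29.1 -15.8   0.  -45.1 -50. ] w 0.638 gf 29.987086057662964 F [-0.   0.1 -3.1]
```

{"method": "servo_tool", "body": {
  "deltas": [
    {"tx": 0,"ty": 0,"tz": 1,"ax": 0,"ay": 0,"az": 0,"claw": 45},
    {"tx": 0,"ty": 0,"tz": 2,"ax": 0,"ay": 0,"az": 0,"claw": 45},
    {"tx": 0,"ty": 0,"tz": 2,"ax": 0,"ay": 0,"az": 0,"claw": 45}
  ]
}}

```text
time_s: 9.77
tcp_pos: [0.5008, 0.3234, 0.0501]
ee_rot: [[-0.027, -1.0, 0.002], [-1.0, 0.027, 0.0], [-0.0, -0.002, -1.0]]
wrist_force: [-3.6, -1.3, 6.8]
gripper_width: 0.642
gripper_force: 30.0
```

Contact at the expected height (+6.8 N). Release and rise.

{"method": "servo_tool", "body": {
  "deltas": [
    {"tx": 0,"ty": 0,"tz": 1,"ax": 0,"ay": 0,"az": 0,"claw": 65},
    {"tx": 0,"ty": 0,"tz": 1,"ax": 0,"ay": 0,"az": 0,"claw": 75},
    {"tx": 0,"ty": 0,"tz": 1,"ax": 0,"ay": 0,"az": 0,"claw": 75},
    {"tx": 0,"ty": 0,"tz": 1,"ax": 0,"ay": 0,"az": 0,"claw": 75},
    {"tx": 0,"ty": 0,"tz": 0,"ax": 0,"ay": 0,"az": 0,"claw": 75},
    {"tx": 0,"ty": 0,"tz": -20,"ax": 0,"ay": 0,"az": 0,"claw": 80},
    {"tx": 0,"ty": 0,"tz": -55,"ax": 0,"ay": 0,"az": 0,"claw": 87},
    {"tx": 0,"ty": 0,"tz": -90,"ax": 0,"ay": 0,"az": 0,"claw": 87},
    {"tx": 0,"ty": 0,"tz": -125,"ax": 0,"ay": 0,"az": 0,"claw": 87},
    {"tx": 0,"ty": 0,"tz": -150,"ax": 0,"ay": 0,"az": 0,"claw": 87},
    {"tx": -40,"ty": 0,"tz": -180,"ax": 0,"ay": 0,"az": 0,"claw": 87},
    {"tx": -60,"ty": 0,"tz": -200,"ax": 0,"ay": 0,"az": 0,"claw": 87}
  ]
}}

```text
time_s: 10.77
tcp_pos: [0.5022, 0.3833, 0.2505]
ee_rot: [[-0.029, -1.0, 0.002], [-1.0, 0.029, 0.002], [-0.002, -0.002, -1.0]]
wrist_force: [0.4, 1.4, -0.5]
gripper_width: 0.998
gripper_force: 0.0
```

```bash
python3 look.py w4; python3 -c "
from h import *
goto([.6205,-.083,.16],-.207)"
```

```text
t 10.77 tcp [0.5022 0.3833 0.2505] yaw x -91.6 z [ 0.002  0.002 -1.   ] J [ 52.   21.7   3.9   0.  -72.1 -53.7] w 0.998 gf 0.0 F [ 0.4  1.4 -0.5]
opt yaw -12 rot [-0.017  0.    -1.388]
opt yaw 168 rot [0.    0.017 1.754]
t [ 470.6 -125.8   92.6] dist 496.0 rows>= 12.0
```

View pics/w4_o.png

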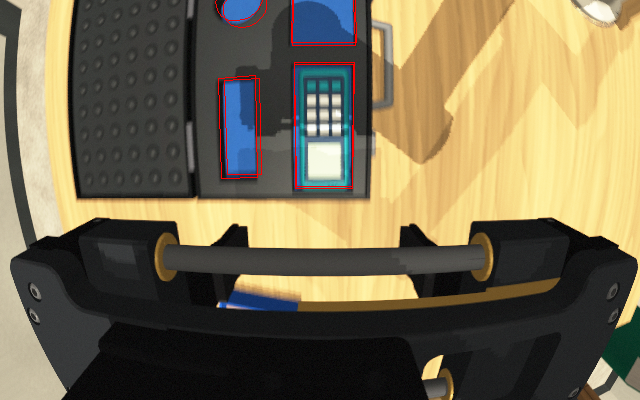

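The meter sits centred in its cut-out at (323,125). Next I'll go to the yellow detector and refine the remaining inserts from this view.

{"method": "servo_tool", "body": {
  "deltas": [
    {"tx": 40,"ty": -11,"tz": 0,"ax": 0,"ay": 0,"az": -0.12,"claw": 87},
    {"tx": 80,"ty": -22,"tz": 0,"ax": 0,"ay": 0,"az": -0.24,"claw": 87},
    {"tx": 120,"ty": -32,"tz": 0,"ax": 0,"ay": 0,"az": -0.36,"claw": 87},
    {"tx": 160,"ty": -43,"tz": 0,"ax": 0,"ay": 0,"az": -0.48,"claw": 87},
    {"tx": 200,"ty": -54,"tz": 0,"ax": 0,"ay": 0,"az": -0.6,"claw": 87},
    {"tx": 240,"ty": -64,"tz": 0,"ax": 0,"ay": 0,"az": -0.72,"claw": 87},
    {"tx": 280,"ty": -75,"tz": 10,"ax": 0,"ay": 0,"az": -0.84,"claw": 87},
    {"tx": 320,"ty": -86,"tz": 20,"ax": 0,"ay": 0,"az": -0.96,"claw": 87},
    {"tx": 360,"ty": -96,"tz": 30,"ax": 0,"ay": 0,"az": -1.08,"claw": 87},
    {"tx": 400,"ty": -107,"tz": 40,"ax": 0,"ay": 0,"az": -1.2,"claw": 87},
    {"tx": 440,"ty": -118,"tz": 50,"ax": 0,"ay": 0,"az": -1.32,"claw": 87},
    {"tx": 466,"ty": -125,"tz": 60,"ax": 0,"ay": 0,"az": -1.388,"claw": 87}
  ]
}}

```text
time_s: 11.82
tcp_pos: [0.613, -0.0792, 0.1911]
ee_rot: [[0.979, -0.202, 0.003], [-0.202, -0.979, 0.0], [0.003, -0.001, -1.0]]
wrist_force: [0.6, 0.2, 0.1]
gripper_width: 1.001
gripper_force: 0.0
```

```bash
cat > ins.py <<'E'
from wl import *
np.set_printoptions(precision=4,suppress=True)
G=json.load(open("pose.json"))
for tag in sys.argv[1:]:
  im=cv2.imread(f"pics/{tag}.png"); h=cv2.cvtColor(im,cv2.COLOR_BGR2HSV); b=cv2.inRange(h,(100,90,30),(125,255,255))
  _,L=cv2.connectedComponents(b)
  for n in CUT:
    g=G[n]; p=proj(tag,np.array([[g[0],g[1],.03]]))[0]
    if not(0<p[0]<639 and 0<p[1]<399) or L[int(p[1]),int(p[0])]==0: continue
    m=L==L[int(p[1]),int(p[0])]; v,u=np.nonzero(m)
    if v.min()==0 or v.max()>215: continue
    print(tag,n,fit(n,{tag:m},g))
E
python3 ins.py w3 w4; python3 -c "
from h import *
st();goto([.6205,-.083,.16],-.207)"
```

```text
w3 canister_insert (array([0.602 , 0.1587, 0.0123, 1.2526]), np.float64(0.022240085744908895))
w4 controller_insert (array([0.6046, 0.3226, 0.025 , 1.5379]), np.float64(0.03266509433962264))
t 11.82 tcp [ 0.613  -0.0792  0.1911] yaw x -11.7 z [ 0.003  0.    -1.   ] J [  7.6  22.6  -3.4   0.  -63.9  70.7] w 1.001 gf 0.0 F [0.6 0.2 0.1]
opt yaw -12 rot [-0.001 -0.003  0.003]
opt yaw 168 rot [ 4.000e-03 -1.000e-03 -3.138e+00]
t [ 8.   2.3 31.1] dist 32.0 rows>= 1.0
```

{"method": "servo_tool", "body": {
  "deltas": [
    {"tx": 6,"ty": -4,"tz": 10,"ax": 0,"ay": 0,"az": 0,"claw": 87},
    {"tx": 6,"ty": -4,"tz": 45,"ax": 0,"ay": 0,"az": 0,"claw": 87},
    {"tx": 6,"ty": -4,"tz": 80,"ax": 0,"ay": 0,"az": 0,"claw": 87},
    {"tx": 6,"ty": -4,"tz": 100,"ax": 0,"ay": 0,"az": 0,"claw": 87},
    {"tx": 6,"ty": -4,"tz": 110,"ax": 0,"ay": 0,"az": 0,"claw": 87},
    {"tx": 6,"ty": -4,"tz": 110,"ax": 0,"ay": 0,"az": 0,"claw": 87},
    {"tx": 6,"ty": -4,"tz": 110,"ax": 0,"ay": 0,"az": 0,"claw": 87}
  ]
}}

```text
time_s: 12.4
tcp_pos: [0.6199, -0.0746, 0.0814]
ee_rot: [[0.978, -0.208, 0.002], [-0.208, -0.978, -0.0], [0.002, -0.0, -1.0]]
wrist_force: [0.4, -0.6, 1.1]
gripper_width: 0.996
gripper_force: 0.0
```

```bash
python3 -c "
from h import *
st();goto([.6205,-.083,.018],-.207)"
```

```text
t 12.4 tcp [ 0.6199 -0.0746  0.0814] yaw x -12.0 z [ 0.002 -0.    -1.   ] J [  8.   29.2  -9.9   0.  -50.8  70. ] w 0.996 gf 0.0 F [ 0.4 -0.6  1.1]
opt yaw -12 rot [-0.    -0.002 -0.002]
opt yaw 168 rot [-3.000e-03  0.000e+00  3.139e+00]
t [ 2.2  8.1 63.4] dist 64.0 rows>= 2.0
```

{"method": "servo_tool", "body": {
  "deltas": [
    {"tx": 2,"ty": 8,"tz": 0,"ax": 0,"ay": 0,"az": 0,"claw": 87},
    {"tx": 2,"ty": 8,"tz": 10,"ax": 0,"ay": 0,"az": 0,"claw": 87},
    {"tx": 2,"ty": 8,"tz": 30,"ax": 0,"ay": 0,"az": 0,"claw": 87},
    {"tx": 2,"ty": 8,"tz": 50,"ax": 0,"ay": 0,"az": 0,"claw": 87},
    {"tx": 2,"ty": 8,"tz": 60,"ax": 0,"ay": 0,"az": 0,"claw": 87},
    {"tx": 2,"ty": 8,"tz": 63,"ax": 0,"ay": 0,"az": 0,"claw": 87},
    {"tx": 2,"ty": 8,"tz": 63,"ax": 0,"ay": 0,"az": 0,"claw": 70},
    {"tx": 2,"ty": 8,"tz": 63,"ax": 0,"ay": 0,"az": 0,"claw": 50},
    {"tx": 2,"ty": 8,"tz": 63,"ax": 0,"ay": 0,"az": 0,"claw": 50},
    {"tx": 2,"ty": 8,"tz": 63,"ax": 0,"ay": 0,"az": 0,"claw": 50},
    {"tx": 2,"ty": 8,"tz": 63,"ax": 0,"ay": 0,"az": 0,"claw": 50},
    {"tx": 2,"ty": 8,"tz": 63,"ax": 0,"ay": 0,"az": 0,"claw": 50}
  ]
}}

```text
time_s: 13.4
tcp_pos: [0.6202, -0.0829, 0.0189]
ee_rot: [[0.978, -0.208, 0.003], [-0.208, -0.978, 0.0], [0.002, -0.001, -1.0]]
wrist_force: [0.5, 1.1, 2.5]
gripper_width: 0.707
gripper_force: 30.0
```

```bash
python3 -c "
from h import *
st();goto([.498,.160,.17],1.543)"
```

```text
t 13.4 tcp [ 0.6202 -0.0829  0.0189] yaw x -12.0 z [ 0.003  0.    -1.   ] J [  7.2  33.7 -12.7  -0.  -43.5  70.8] w 0.707 gf 29.955937564373016 F [0.5 1.1 2.5]
opt yaw 88 rot [ 1.000e-03 -3.000e-03 -1.753e+00]
opt yaw 268 rot [-3.000e-03 -1.000e-03  1.389e+00]
t [-169.7 -212.3 -151.3] dist 311.0 rows>= 12.0
```

{"method": "servo_tool", "body": {
  "deltas": [
    {"tx": 0,"ty": 0,"tz": -8,"ax": 0,"ay": 0,"az": 0,"claw": 50},
    {"tx": 0,"ty": 0,"tz": -30,"ax": 0,"ay": 0,"az": 0,"claw": 50},
    {"tx": 0,"ty": 0,"tz": -65,"ax": 0,"ay": 0,"az": 0,"claw": 50},
    {"tx": 0,"ty": 0,"tz": -100,"ax": 0,"ay": 0,"az": 0,"claw": 50},
    {"tx": -17,"ty": -21,"tz": -130,"ax": 0,"ay": 0,"az": 0.12,"claw": 50},
    {"tx": -34,"ty": -42,"tz": -150,"ax": 0,"ay": 0,"az": 0.24,"claw": 50},
    {"tx": -51,"ty": -64,"tz": -150,"ax": 0,"ay": 0,"az": 0.36,"claw": 50},
    {"tx": -68,"ty": -85,"tz": -150,"ax": 0,"ay": 0,"az": 0.48,"claw": 50},
    {"tx": -85,"ty": -106,"tz": -150,"ax": 0,"ay": 0,"az": 0.6,"claw": 50},
    {"tx": -102,"ty": -127,"tz": -150,"ax": 0,"ay": 0,"az": 0.72,"claw": 50},
    {"tx": -119,"ty": -148,"tz": -150,"ax": 0,"ay": 0,"az": 0.84,"claw": 50},
    {"tx": -130,"ty": -165,"tz": -150,"ax": 0,"ay": 0,"az": 0.96,"claw": 50}
  ]
}}

```text
time_s: 14.4
tcp_pos: [0.5246, 0.1068, 0.1679]
ee_rot: [[0.385, -0.923, -0.0], [-0.923, -0.385, 0.001], [-0.001, 0.0, -1.0]]
wrist_force: [0.8, 0.3, -2.8]
gripper_width: 0.71
gripper_force: 29.9
```

```bash
python3 -c "
from h import *
st();goto([.498,.160,.17],1.543)"
```

```text
t 14.4 tcp [0.5246 0.1068 0.1679] yaw x -67.3 z [-0.     0.001 -1.   ] J [ 28.8  16.1 -16.7  -0.1 -57.2  -6.1] w 0.71 gf 29.932173192501068 F [ 0.8  0.3 -2.8]
opt yaw 88 rot [-1.000e-03  0.000e+00 -2.718e+00]
opt yaw 268 rot [0.    0.001 0.423]
t [-59.4   4.1  -2.1] dist 60.0 rows>= 4.0
```

{"method": "servo_tool", "body": {
  "deltas": [
    {"tx": -15,"ty": 1,"tz": 0,"ax": 0,"ay": 0,"az": 0.12,"claw": 50},
    {"tx": -30,"ty": 2,"tz": 0,"ax": 0,"ay": 0,"az": 0.24,"claw": 50},
    {"tx": -45,"ty": 3,"tz": 0,"ax": 0,"ay": 0,"az": 0.36,"claw": 50},
    {"tx": -57,"ty": 4,"tz": 0,"ax": 0,"ay": 0,"az": 0.42,"claw": 50},
    {"tx": -57,"ty": 4,"tz": 10,"ax": 0,"ay": 0,"az": 0.42,"claw": 50},
    {"tx": -57,"ty": 4,"tz": 40,"ax": 0,"ay": 0,"az": 0.42,"claw": 50},
    {"tx": -57,"ty": 4,"tz": 70,"ax": 0,"ay": 0,"az": 0.42,"claw": 50},
    {"tx": -57,"ty": 4,"tz": 90,"ax": 0,"ay": 0,"az": 0.42,"claw": 50},
    {"tx": -57,"ty": 4,"tz": 98,"ax": 0,"ay": 0,"az": 0.42,"claw": 50},
    {"tx": -57,"ty": 4,"tz": 98,"ax": 0,"ay": 0,"az": 0.42,"claw": 50},
    {"tx": -57,"ty": 4,"tz": 98,"ax": 0,"ay": 0,"az": 0.42,"claw": 50}
  ]
}}

```text
time_s: 15.32
tcp_pos: [0.5014, 0.1563, 0.0702]
ee_rot: [[-0.018, -1.0, 0.001], [-1.0, 0.018, 0.0], [-0.0, -0.001, -1.0]]
wrist_force: [1.1, -0.1, -2.3]
gripper_width: 0.707
gripper_force: 29.9
```

```bash
python3 -c "
from h import *
st();goto([.498,.160,.052],1.543)"
```

```text
t 15.32 tcp [0.5014 0.1563 0.0702] yaw x -91.1 z [ 0.001  0.    -1.   ] J [ 35.1  22.  -24.9   0.1 -43.  -36.1] w 0.707 gf 29.944913685321808 F [ 1.1 -0.1 -2.3]
opt yaw 88 rot [-0.000e+00 -2.000e-03 -3.132e+00]
opt yaw 268 rot [-0.001  0.     0.009]
t [-3.6  3.5 18.2] dist 19.0 rows>= 1.0
```

{"method": "servo_tool", "body": {
  "deltas": [
    {"tx": -3,"ty": 3,"tz": 0,"ax": 0,"ay": 0,"az": 0.01,"claw": 50},
    {"tx": -3,"ty": 3,"tz": 4,"ax": 0,"ay": 0,"az": 0.01,"claw": 50},
    {"tx": -3,"ty": 3,"tz": 8,"ax": 0,"ay": 0,"az": 0.01,"claw": 50},
    {"tx": -3,"ty": 3,"tz": 12,"ax": 0,"ay": 0,"az": 0.01,"claw": 50},
    {"tx": -3,"ty": 3,"tz": 15,"ax": 0,"ay": 0,"az": 0.01,"claw": 50},
    {"tx": -3,"ty": 3,"tz": 17,"ax": 0,"ay": 0,"az": 0.01,"claw": 50},
    {"tx": -3,"ty": 3,"tz": 17,"ax": 0,"ay": 0,"az": 0.01,"claw": 50},
    {"tx": -3,"ty": 3,"tz": 18,"ax": 0,"ay": 0,"az": 0.01,"claw": 50},
    {"tx": -3,"ty": 3,"tz": 18,"ax": 0,"ay": 0,"az": 0.01,"claw": 50}
  ]
}}

```text
time_s: 16.07
tcp_pos: [0.4981, 0.1596, 0.052]
ee_rot: [[-0.029, -1.0, 0.001], [-1.0, 0.029, 0.0], [-0.0, -0.001, -1.0]]
wrist_force: [0.2, 0.1, -2.6]
gripper_width: 0.711
gripper_force: 29.9
```

{"method": "servo_tool", "body": {
  "deltas": [
    {"tx": 0,"ty": 0,"tz": 1,"ax": 0,"ay": 0,"az": 0,"claw": 50},
    {"tx": 0,"ty": 0,"tz": 1,"ax": 0,"ay": 0,"az": 0,"claw": 50}
  ]
}}

```text
time_s: 16.23
tcp_pos: [0.4982, 0.1596, 0.0519]
ee_rot: [[-0.029, -1.0, 0.002], [-1.0, 0.029, 0.0], [-0.0, -0.002, -1.0]]
wrist_force: [-0.8, 0.4, 4.7]
gripper_width: 0.709
gripper_force: 30.0
```

Seated (contact force at the expected height). Release and retreat.

{"method": "servo_tool", "body": {
  "deltas": [
    {"tx": 0,"ty": 0,"tz": 1,"ax": 0,"ay": 0,"az": 0,"claw": 75},
    {"tx": 0,"ty": 0,"tz": 1,"ax": 0,"ay": 0,"az": 0,"claw": 80},
    {"tx": 0,"ty": 0,"tz": 1,"ax": 0,"ay": 0,"az": 0,"claw": 80},
    {"tx": 0,"ty": 0,"tz": 1,"ax": 0,"ay": 0,"az": 0,"claw": 80},
    {"tx": 0,"ty": 0,"tz": -15,"ax": 0,"ay": 0,"az": 0,"claw": 80},
    {"tx": 0,"ty": 0,"tz": -50,"ax": 0,"ay": 0,"az": 0,"claw": 87},
    {"tx": 0,"ty": 0,"tz": -90,"ax": 0,"ay": 0,"az": 0,"claw": 87},
    {"tx": -30,"ty": 0,"tz": -115,"ax": 0,"ay": 0,"az": 0,"claw": 87},
    {"tx": -60,"ty": 0,"tz": -140,"ax": 0,"ay": 0,"az": 0,"claw": 87},
    {"tx": -80,"ty": 0,"tz": -165,"ax": 0,"ay": 0,"az": 0,"claw": 87},
    {"tx": -80,"ty": 0,"tz": -180,"ax": 0,"ay": 0,"az": 0,"claw": 87},
    {"tx": -80,"ty": 0,"tz": -180,"ax": 0,"ay": 0,"az": 0,"claw": 87}
  ]
}}

```text
time_s: 17.23
tcp_pos: [0.5018, 0.2417, 0.2349]
ee_rot: [[-0.027, -1.0, 0.008], [-1.0, 0.027, 0.005], [-0.005, -0.008, -1.0]]
wrist_force: [-0.3, 0.0, -0.6]
gripper_width: 0.998
gripper_force: 0.0
```

```bash
python3 look.py w5; python3 ins.py w5; python3 -c "
from h import *
goto([.621,-.225,.23],.302)"
```

```text
t 17.23 tcp [0.5018 0.2417 0.2349] yaw x -91.5 z [ 0.008  0.005 -1.   ] J [ 42.4  14.6  -8.5   0.1 -66.3 -44. ] w 0.998 gf 0.0 F [-0.3  0.  -0.6]
w5 canister_insert (array([0.6011, 0.1567, 0.0156, 1.0126]), np.float64(0.024222675879396985))
opt yaw 17 rot [-0.006 -0.002 -1.901]
opt yaw 197 rot [-1.000e-03  5.000e-03  1.241e+00]
t [ 461.9 -133.4    1.5] dist 481.0 rows>= 12.0
```

View pics/w5_o.png

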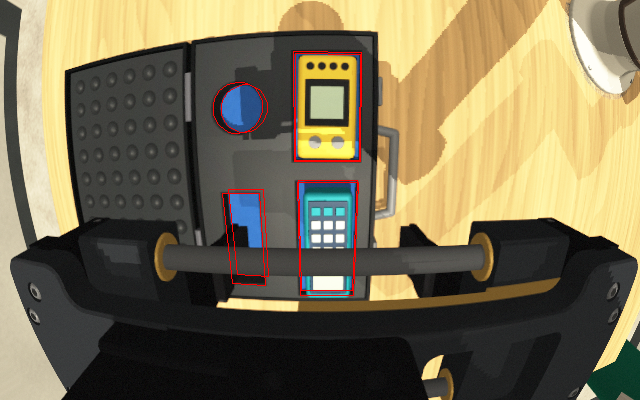

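Detector (327,107) and meter are both seated. Now the controller.

{"method": "servo_tool", "body": {
  "deltas": [
    {"tx": 40,"ty": -12,"tz": 0,"ax": 0,"ay": 0,"az": 0.11,"claw": 87},
    {"tx": 80,"ty": -23,"tz": 0,"ax": 0,"ay": 0,"az": 0.22,"claw": 87},
    {"tx": 120,"ty": -35,"tz": 0,"ax": 0,"ay": 0,"az": 0.33,"claw": 87},
    {"tx": 160,"ty": -46,"tz": 0,"ax": 0,"ay": 0,"az": 0.44,"claw": 87},
    {"tx": 200,"ty": -58,"tz": 0,"ax": 0,"ay": 0,"az": 0.55,"claw": 87},
    {"tx": 240,"ty": -69,"tz": 0,"ax": 0,"ay": 0,"az": 0.66,"claw": 87},
    {"tx": 280,"ty": -81,"tz": 0,"ax": 0,"ay": 0,"az": 0.77,"claw": 87},
    {"tx": 320,"ty": -92,"tz": 0,"ax": 0,"ay": 0,"az": 0.88,"claw": 87},
    {"tx": 360,"ty": -104,"tz": 0,"ax": 0,"ay": 0,"az": 0.99,"claw": 87},
    {"tx": 400,"ty": -115,"tz": 0,"ax": 0,"ay": 0,"az": 1.1,"claw": 87},
    {"tx": 440,"ty": -127,"tz": 0,"ax": 0,"ay": 0,"az": 1.2,"claw": 87},
    {"tx": 462,"ty": -133,"tz": 0,"ax": 0,"ay": 0,"az": 1.24,"claw": 87}
  ]
}}

```text
time_s: 18.28
tcp_pos: [0.6187, -0.2306, 0.2281]
ee_rot: [[-0.957, -0.289, -0.003], [-0.29, 0.957, 0.001], [0.002, 0.001, -1.0]]
wrist_force: [0.3, 0.9, 0.6]
gripper_width: 1.003
gripper_force: 0.0
```

{"method": "servo_tool", "body": {
  "deltas": [
    {"tx": 0,"ty": 0,"tz": 10,"ax": 0,"ay": 0,"az": 0,"claw": 87},
    {"tx": 0,"ty": 0,"tz": 40,"ax": 0,"ay": 0,"az": 0,"claw": 87},
    {"tx": 0,"ty": 0,"tz": 70,"ax": 0,"ay": 0,"az": 0,"claw": 87},
    {"tx": 0,"ty": 0,"tz": 90,"ax": 0,"ay": 0,"az": 0,"claw": 87},
    {"tx": 0,"ty": 0,"tz": 90,"ax": 0,"ay": 0,"az": 0,"claw": 87},
    {"tx": 0,"ty": 0,"tz": 90,"ax": 0,"ay": 0,"az": 0,"claw": 87}
  ]
}}

```text
time_s: 18.78
tcp_pos: [0.6181, -0.2259, 0.1387]
ee_rot: [[-0.955, -0.298, -0.004], [-0.298, 0.955, 0.001], [0.004, 0.002, -1.0]]
wrist_force: [0.8, -0.4, 1.3]
gripper_width: 0.999
gripper_force: 0.0
```

```bash
python3 -c "
from h import *
st();goto([.621,-.225,.067],.302)"
```

```text
t 18.78 tcp [ 0.6181 -0.2259  0.1387] yaw x -162.7 z [-0.004  0.001 -1.   ] J [ -6.   29.   -0.8  -0.  -60.4 -66.6] w 0.999 gf 0.0 F [ 0.8 -0.4  1.3]
opt yaw 17 rot [ 6.000e-03  3.000e-03 -3.141e+00]
opt yaw 197 rot [ 0.002 -0.004  0.   ]
t [-3.2 -0.1 71.6] dist 72.0 rows>= 2.0
```

{"method": "servo_tool", "body": {
  "deltas": [
    {"tx": -3,"ty": 0,"tz": 15,"ax": 0,"ay": -0.003,"az": 0,"claw": 87},
    {"tx": -3,"ty": 0,"tz": 40,"ax": 0,"ay": -0.003,"az": 0,"claw": 87},
    {"tx": -3,"ty": 0,"tz": 60,"ax": 0,"ay": -0.003,"az": 0,"claw": 70},
    {"tx": -3,"ty": 0,"tz": 70,"ax": 0,"ay": -0.003,"az": 0,"claw": 60},
    {"tx": -3,"ty": 0,"tz": 71,"ax": 0,"ay": -0.003,"az": 0,"claw": 50},
    {"tx": -3,"ty": 0,"tz": 71,"ax": 0,"ay": -0.003,"az": 0,"claw": 40},
    {"tx": -3,"ty": 0,"tz": 71,"ax": 0,"ay": -0.003,"az": 0,"claw": 30},
    {"tx": -3,"ty": 0,"tz": 71,"ax": 0,"ay": -0.003,"az": 0,"claw": 20},
    {"tx": -3,"ty": 0,"tz": 71,"ax": 0,"ay": -0.003,"az": 0,"claw": 20},
    {"tx": -3,"ty": 0,"tz": 71,"ax": 0,"ay": -0.003,"az": 0,"claw": 20},
    {"tx": -3,"ty": 0,"tz": 71,"ax": 0,"ay": -0.003,"az": 0,"claw": 20},
    {"tx": -3,"ty": 0,"tz": 71,"ax": 0,"ay": -0.003,"az": 0,"claw": 20}
  ]
}}

```text
time_s: 19.78
tcp_pos: [0.6228, -0.2254, 0.0703]
ee_rot: [[-0.955, -0.297, 0.005], [-0.297, 0.955, 0.001], [-0.005, -0.0, -1.0]]
wrist_force: [0.2, -0.5, 1.9]
gripper_width: 0.341
gripper_force: 30.0
```

{"method": "servo_tool", "body": {
  "deltas": [
    {"tx": 0,"ty": 0,"tz": 0,"ax": 0,"ay": 0,"az": 0,"claw": 20},
    {"tx": 0,"ty": 0,"tz": 0,"ax": 0,"ay": 0,"az": 0,"claw": 20},
    {"tx": 0,"ty": 0,"tz": 0,"ax": 0,"ay": 0,"az": 0,"claw": 20},
    {"tx": 0,"ty": 0,"tz": 0,"ax": 0,"ay": 0,"az": 0,"claw": 20}
  ]
}}

```text
time_s: 20.12
tcp_pos: [0.6228, -0.2254, 0.0703]
ee_rot: [[-0.955, -0.297, 0.004], [-0.297, 0.955, 0.001], [-0.005, -0.0, -1.0]]
wrist_force: [0.1, 0.0, 2.0]
gripper_width: 0.343
gripper_force: 30.0
```

```bash
python3 -c "
from h import *
st();goto([.606,.321,.24],1.543)"
```

```text
t 20.12 tcp [ 0.6228 -0.2254  0.0703] yaw x -162.7 z [ 0.004  0.001 -1.   ] J [ -6.   33.   -4.6  -0.1 -52.1 -66.7] w 0.343 gf 29.990000682882965 F [0.1 0.  2. ]
opt yaw 88 rot [0.004 0.003 1.901]
opt yaw 268 rot [-0.003  0.004 -1.241]
t [-147.2  526.6 -169.2] dist 572.0 rows>= 14.0
```

{"method": "servo_tool", "body": {
  "deltas": [
    {"tx": 0,"ty": 0,"tz": -10,"ax": 0,"ay": 0,"az": 0,"claw": 20},
    {"tx": 0,"ty": 0,"tz": -40,"ax": 0,"ay": 0,"az": 0,"claw": 20},
    {"tx": 0,"ty": 0,"tz": -75,"ax": 0,"ay": 0,"az": 0,"claw": 20},
    {"tx": -3,"ty": 10,"tz": -110,"ax": 0,"ay": 0,"az": -0.05,"claw": 20},
    {"tx": -11,"ty": 38,"tz": -135,"ax": 0,"ay": 0,"az": -0.15,"claw": 20},
    {"tx": -21,"ty": 75,"tz": -145,"ax": 0,"ay": 0,"az": -0.25,"claw": 20},
    {"tx": -31,"ty": 113,"tz": -150,"ax": 0,"ay": 0,"az": -0.35,"claw": 20},
    {"tx": -41,"ty": 150,"tz": -150,"ax": 0,"ay": 0,"az": -0.45,"claw": 20},
    {"tx": -52,"ty": 188,"tz": -150,"ax": 0,"ay": 0,"az": -0.55,"claw": 20},
    {"tx": -62,"ty": 225,"tz": -150,"ax": 0,"ay": 0,"az": -0.65,"claw": 20},
    {"tx": -72,"ty": 263,"tz": -150,"ax": 0,"ay": 0,"az": -0.75,"claw": 20},
    {"tx": -83,"ty": 300,"tz": -150,"ax": 0,"ay": 0,"az": -0.85,"claw": 20}
  ]
}}

```text
time_s: 21.12
tcp_pos: [0.61, 0.0875, 0.2186]
ee_rot: [[-0.403, -0.915, -0.001], [-0.915, 0.403, 0.001], [-0.001, 0.001, -1.0]]
wrist_force: [1.0, -0.1, -5.9]
gripper_width: 0.342
gripper_force: 30.0
```

```bash
python3 -c "
from h import *
st();goto([.606,.322,.22],1.543)"
```

```text
t 21.12 tcp [0.61   0.0875 0.2186] yaw x -113.7 z [-0.001  0.001 -1.   ] J [ 23.1  21.4  -1.1  -0.1 -67.5 -46.9] w 0.342 gf 29.98836462618783 F [ 1.  -0.1 -5.9]
opt yaw 88 rot [ 2.000e-03 -1.000e-03  2.755e+00]
opt yaw 268 rot [ 0.001  0.001 -0.387]
t [-213.    98.1   -1. ] dist 235.0 rows>= 6.0
```

{"method": "servo_tool", "body": {
  "deltas": [
    {"tx": -34,"ty": 16,"tz": 0,"ax": 0,"ay": 0,"az": -0.06,"claw": 20},
    {"tx": -68,"ty": 31,"tz": 0,"ax": 0,"ay": 0,"az": -0.12,"claw": 20},
    {"tx": -102,"ty": 47,"tz": 0,"ax": 0,"ay": 0,"az": -0.18,"claw": 20},
    {"tx": -136,"ty": 62,"tz": 0,"ax": 0,"ay": 0,"az": -0.25,"claw": 20},
    {"tx": -170,"ty": 78,"tz": 0,"ax": 0,"ay": 0,"az": -0.32,"claw": 20},
    {"tx": -195,"ty": 89,"tz": 0,"ax": 0,"ay": 0,"az": -0.38,"claw": 20},
    {"tx": -206,"ty": 94,"tz": 0,"ax": 0,"ay": 0,"az": -0.38,"claw": 20},
    {"tx": -206,"ty": 94,"tz": 20,"ax": 0,"ay": 0,"az": -0.38,"claw": 20},
    {"tx": -206,"ty": 94,"tz": 50,"ax": 0,"ay": 0,"az": -0.38,"claw": 20},
    {"tx": -206,"ty": 94,"tz": 75,"ax": 0,"ay": 0,"az": -0.38,"claw": 20},
    {"tx": -206,"ty": 94,"tz": 85,"ax": 0,"ay": 0,"az": -0.38,"claw": 20},
    {"tx": -206,"ty": 94,"tz": 85,"ax": 0,"ay": 0,"az": -0.38,"claw": 20}
  ]
}}

```text
time_s: 22.12
tcp_pos: [0.6077, 0.3101, 0.1305]
ee_rot: [[-0.041, -0.999, -0.005], [-0.999, 0.041, -0.004], [0.005, 0.005, -1.0]]
wrist_force: [-0.4, -0.5, -6.3]
gripper_width: 0.34
gripper_force: 30.0
```

```bash
python3 look.py w6; python3 -c "
from h import *
goto([.606,.322,.0903],1.543)"
```

```text
t 22.12 tcp [0.6077 0.3101 0.1305] yaw x -92.3 z [-0.005 -0.004 -1.   ] J [ 40.6  31.7   2.7   0.  -61.4 -42.9] w 0.34 gf 29.992641935823485 F [-0.4 -0.5 -6.3]
opt yaw 88 rot [-3.00e-03  0.00e+00  3.13e+00]
opt yaw 268 rot [-0.    -0.002 -0.012]
t [-10.9   4.   43.3] dist 45.0 rows>= 2.0
```

View pics/w6_o.png

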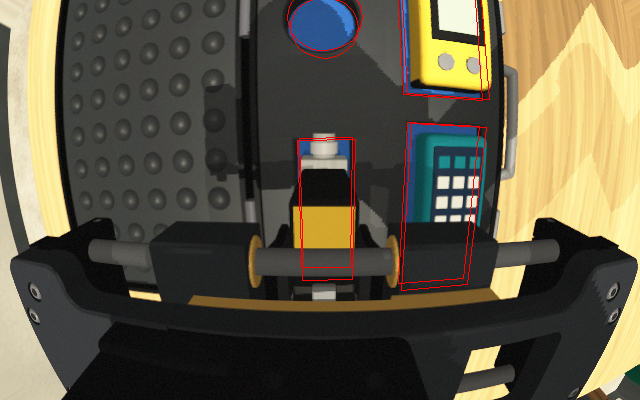

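The held controller is upright above its cut-out (325,205) and needs about 11 mm towards the near end. Correct, then lower.

{"method": "servo_tool", "body": {
  "deltas": [
    {"tx": -10,"ty": 3,"tz": 0,"ax": 0,"ay": 0,"az": -0.01,"claw": 20},
    {"tx": -10,"ty": 3,"tz": 3,"ax": 0,"ay": 0,"az": -0.01,"claw": 20},
    {"tx": -10,"ty": 3,"tz": 8,"ax": 0,"ay": 0,"az": -0.01,"claw": 20},
    {"tx": -10,"ty": 3,"tz": 8,"ax": 0,"ay": 0,"az": -0.01,"claw": 20},
    {"tx": -10,"ty": 3,"tz": 8,"ax": 0,"ay": 0,"az": -0.01,"claw": 20}
  ]
}}

```text
time_s: 22.58
tcp_pos: [0.6076, 0.3221, 0.1276]
ee_rot: [[-0.029, -1.0, 0.004], [-1.0, 0.029, 0.001], [-0.001, -0.003, -1.0]]
wrist_force: [0.1, -0.7, -5.0]
gripper_width: 0.34
gripper_force: 30.0
```

```bash
python3 -c "
from h import *
st();goto([.606,.322,.0903],1.543)"
```

```text
t 22.58 tcp [0.6076 0.3221 0.1276] yaw x -91.7 z [ 0.004  0.001 -1.   ] J [ 41.4  32.    2.8   0.1 -60.6 -43.1] w 0.34 gf 29.992930011358112 F [ 0.1 -0.7 -5. ]
opt yaw 88 rot [2.00e-03 5.00e-03 3.14e+00]
opt yaw 268 rot [-0.003  0.001 -0.001]
t [ 0.2  1.7 37.3] dist 37.0 rows>= 1.0
```

{"method": "servo_tool", "body": {
  "deltas": [
    {"tx": 0,"ty": 1,"tz": 5,"ax": 0,"ay": 0,"az": 0,"claw": 20},
    {"tx": 0,"ty": 1,"tz": 10,"ax": 0,"ay": 0,"az": 0,"claw": 20},
    {"tx": 0,"ty": 1,"tz": 15,"ax": 0,"ay": 0,"az": 0,"claw": 20},
    {"tx": 0,"ty": 1,"tz": 20,"ax": 0,"ay": 0,"az": 0,"claw": 20},
    {"tx": 0,"ty": 1,"tz": 25,"ax": 0,"ay": 0,"az": 0,"claw": 20},
    {"tx": 0,"ty": 1,"tz": 29,"ax": 0,"ay": 0,"az": 0,"claw": 20},
    {"tx": 0,"ty": 1,"tz": 31,"ax": 0,"ay": 0,"az": 0,"claw": 20},
    {"tx": 0,"ty": 1,"tz": 32,"ax": 0,"ay": 0,"az": 0,"claw": 20},
    {"tx": 0,"ty": 1,"tz": 32,"ax": 0,"ay": 0,"az": 0,"claw": 20},
    {"tx": 0,"ty": 1,"tz": 32,"ax": 0,"ay": 0,"az": 0,"claw": 20}
  ]
}}

```text
time_s: 23.42
tcp_pos: [0.6071, 0.3225, 0.0958]
ee_rot: [[-0.029, -1.0, 0.004], [-1.0, 0.029, 0.002], [-0.002, -0.004, -1.0]]
wrist_force: [-0.4, 0.9, -5.4]
gripper_width: 0.343
gripper_force: 30.0
```

{"method": "servo_tool", "body": {
  "deltas": [
    {"tx": 0,"ty": 0,"tz": 2,"ax": 0,"ay": 0,"az": 0,"claw": 20},
    {"tx": 0,"ty": 0,"tz": 4,"ax": 0,"ay": 0,"az": 0,"claw": 20},
    {"tx": 0,"ty": 0,"tz": 5,"ax": 0,"ay": 0,"az": 0,"claw": 20},
    {"tx": 0,"ty": 0,"tz": 5,"ax": 0,"ay": 0,"az": 0,"claw": 20},
    {"tx": 0,"ty": 0,"tz": 5,"ax": 0,"ay": 0,"az": 0,"claw": 20}
  ]
}}

```text
time_s: 23.83
tcp_pos: [0.607, 0.3224, 0.0905]
ee_rot: [[-0.029, -1.0, 0.004], [-1.0, 0.029, 0.001], [-0.001, -0.004, -1.0]]
wrist_force: [0.2, -0.2, -5.6]
gripper_width: 0.344
gripper_force: 30.0
```

{"method": "servo_tool", "body": {
  "deltas": [
    {"tx": 0,"ty": 0,"tz": 1,"ax": 0,"ay": 0,"az": 0,"claw": 20},
    {"tx": 0,"ty": 0,"tz": 1,"ax": 0,"ay": 0,"az": 0,"claw": 20}
  ]
}}

```text
time_s: 24.0
tcp_pos: [0.6071, 0.3224, 0.0904]
ee_rot: [[-0.029, -1.0, 0.004], [-1.0, 0.029, 0.001], [-0.002, -0.004, -1.0]]
wrist_force: [-0.8, -0.8, -1.9]
gripper_width: 0.342
gripper_force: 30.0
```

Touching the bottom at the expected height. Release and rise.

{"method": "servo_tool", "body": {
  "deltas": [
    {"tx": 0,"ty": 0,"tz": 1,"ax": 0,"ay": 0,"az": 0,"claw": 40},
    {"tx": 0,"ty": 0,"tz": 1,"ax": 0,"ay": 0,"az": 0,"claw": 60},
    {"tx": 0,"ty": 0,"tz": 1,"ax": 0,"ay": 0,"az": 0,"claw": 75},
    {"tx": 0,"ty": 0,"tz": 1,"ax": 0,"ay": 0,"az": 0,"claw": 75},
    {"tx": 0,"ty": 0,"tz": 1,"ax": 0,"ay": 0,"az": 0,"claw": 75},
    {"tx": 0,"ty": 0,"tz": -15,"ax": 0,"ay": 0,"az": 0,"claw": 80},
    {"tx": 0,"ty": 0,"tz": -50,"ax": 0,"ay": 0,"az": 0,"claw": 87},
    {"tx": 0,"ty": 0,"tz": -85,"ax": 0,"ay": 0,"az": 0,"claw": 87},
    {"tx": 0,"ty": 0,"tz": -120,"ax": 0,"ay": 0,"az": 0,"claw": 87},
    {"tx": 0,"ty": 0,"tz": -130,"ax": 0,"ay": 0,"az": 0,"claw": 87}
  ]
}}

```text
time_s: 24.83
tcp_pos: [0.6091, 0.3234, 0.2273]
ee_rot: [[-0.028, -1.0, 0.015], [-1.0, 0.028, 0.007], [-0.008, -0.014, -1.0]]
wrist_force: [0.4, -0.0, 1.1]
gripper_width: 0.968
gripper_force: 0.0
```

```bash
python3 -c "
from h import *
st();goto([.52,-.217,.22],np.pi)"
```

```text
t 24.83 tcp [0.6091 0.3234 0.2273] yaw x -91.6 z [ 0.015  0.007 -1.   ] J [ 41.5  27.8  10.2   0.3 -71.5 -43.2] w 0.968 gf 0.0 F [ 0.4 -0.   1.1]
opt yaw 180 rot [-0.006  0.017  1.543]
opt yaw 360 rot [-0.017 -0.006 -1.599]
t [542.7  74.    2.1] dist 548.0 rows>= 14.0
```

{"method": "servo_tool", "body": {
  "deltas": [
    {"tx": 39,"ty": 13,"tz": 0,"ax": 0,"ay": 0,"az": 0,"claw": 87},
    {"tx": 78,"ty": 26,"tz": 0,"ax": 0,"ay": 0,"az": 0,"claw": 87},
    {"tx": 117,"ty": 39,"tz": 0,"ax": 0,"ay": 0,"az": 0,"claw": 87},
    {"tx": 156,"ty": 52,"tz": 0,"ax": 0,"ay": 0,"az": 0,"claw": 87},
    {"tx": 195,"ty": 65,"tz": 0,"ax": 0,"ay": 0,"az": 0,"claw": 87},
    {"tx": 234,"ty": 78,"tz": 0,"ax": 0,"ay": 0,"az": 0,"claw": 87},
    {"tx": 273,"ty": 91,"tz": 0,"ax": 0,"ay": 0,"az": 0,"claw": 87},
    {"tx": 312,"ty": 104,"tz": 0,"ax": 0,"ay": 0,"az": 0,"claw": 87},
    {"tx": 350,"ty": 117,"tz": 0,"ax": 0,"ay": 0,"az": 0,"claw": 87},
    {"tx": 385,"ty": 130,"tz": 0,"ax": 0,"ay": 0,"az": 0,"claw": 87},
    {"tx": 420,"ty": 143,"tz": 0,"ax": 0,"ay": 0,"az": 0,"claw": 87},
    {"tx": 440,"ty": 152,"tz": 0,"ax": 0,"ay": 0,"az": 0,"claw": 87}
  ]
}}

```text
time_s: 25.83
tcp_pos: [0.4402, -0.1156, 0.2187]
ee_rot: [[-0.031, -1.0, 0.005], [-1.0, 0.031, 0.001], [-0.001, -0.005, -1.0]]
wrist_force: [0.1, 1.4, 0.3]
gripper_width: 1.0
gripper_force: 0.0
```

{"method": "servo_tool", "body": {
  "deltas": [
    {"tx": 0,"ty": 0,"tz": 0,"ax": 0,"ay": 0,"az": 0,"claw": 87},
    {"tx": 0,"ty": 0,"tz": 0,"ax": 0,"ay": 0,"az": 0,"claw": 87},
    {"tx": 0,"ty": 0,"tz": 0,"ax": 0,"ay": 0,"az": 0,"claw": 87}
  ]
}}

```text
time_s: 26.08
tcp_pos: [0.4422, -0.1131, 0.2186]
ee_rot: [[-0.029, -1.0, 0.005], [-1.0, 0.029, 0.001], [-0.002, -0.005, -1.0]]
wrist_force: [-0.1, 0.4, 0.6]
gripper_width: 1.005
gripper_force: 0.0
```

```bash
python3 look.py w7; python3 ref.py w7 green_canister;  python3 -c "
from h import *
goto([.444,-.217,.047],1.543)"
```

```text
t 26.08 tcp [ 0.4422 -0.1131  0.2186] yaw x -91.7 z [ 0.005  0.001 -1.   ] J [  6.1   5.4 -22.5  -0.1 -61.7  -7.8] w 1.005 gf 0.0 F [-0.1  0.4  0.6]
green_canister wrist only [ 0.4468 -0.2202 -0.004   0.1161] 0.03319773855488141
green_canister with top   [ 0.4465 -0.2205 -0.0082  0.7129] 0.09612979903240841
opt yaw 88 rot [-2.000e-03 -6.000e-03 -3.141e+00]
opt yaw 268 rot [-0.004  0.001  0.   ]
t [104.7  -3.9 171.2] dist 201.0 rows>= 5.0
```

View pics/w7_r.png

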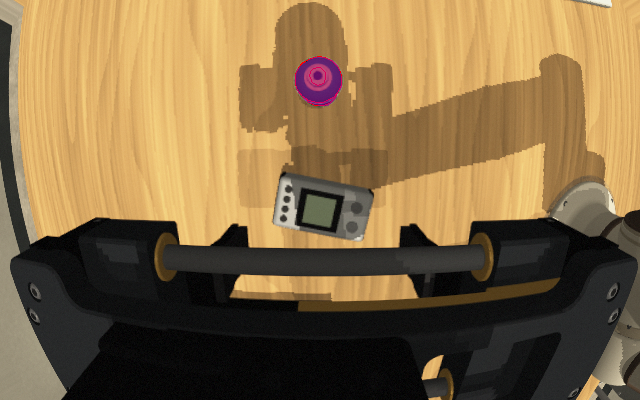

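The canister is at (318,82) and its fit is good: x = 0.4467, y = -0.220. The grey detector at (322,205) is clear of the path.

{"method": "servo_tool", "body": {
  "deltas": [
    {"tx": 35,"ty": -3,"tz": 0,"ax": -0.004,"ay": 0,"az": 0,"claw": 87},
    {"tx": 70,"ty": -6,"tz": 0,"ax": -0.004,"ay": 0,"az": 0,"claw": 87},
    {"tx": 100,"ty": -8,"tz": 0,"ax": -0.004,"ay": 0,"az": 0,"claw": 87},
    {"tx": 107,"ty": -8,"tz": 10,"ax": -0.004,"ay": 0,"az": 0,"claw": 87},
    {"tx": 107,"ty": -8,"tz": 40,"ax": -0.004,"ay": 0,"az": 0,"claw": 87},
    {"tx": 107,"ty": -8,"tz": 70,"ax": -0.004,"ay": 0,"az": 0,"claw": 87},
    {"tx": 107,"ty": -8,"tz": 85,"ax": -0.004,"ay": 0,"az": 0,"claw": 87},
    {"tx": 107,"ty": -8,"tz": 85,"ax": -0.004,"ay": 0,"az": 0,"claw": 87},
    {"tx": 107,"ty": -8,"tz": 85,"ax": -0.004,"ay": 0,"az": 0,"claw": 87}
  ]
}}

```text
time_s: 26.98
tcp_pos: [0.4471, -0.2197, 0.1326]
ee_rot: [[-0.027, -1.0, -0.002], [-1.0, 0.027, 0.001], [-0.001, 0.002, -1.0]]
wrist_force: [0.2, -0.3, -0.2]
gripper_width: 1.0
gripper_force: 0.0
```

```bash
python3 -c "
from h import *
st();goto([.4467,-.220,.048],1.543)"
```

```text
t 26.98 tcp [ 0.4471 -0.2197  0.1326] yaw x -91.6 z [-0.002  0.001 -1.   ] J [ -7.5  15.  -24.3  -0.1 -50.9   6. ] w 1.0 gf 0.0 F [ 0.2 -0.3 -0.2]
opt yaw 88 rot [-2.000e-03  3.000e-03 -3.141e+00]
opt yaw 268 rot [0.002 0.001 0.   ]
t [ 0.4  0.2 84.6] dist 85.0 rows>= 3.0
```

{"method": "servo_tool", "body": {
  "deltas": [
    {"tx": 0,"ty": 0,"tz": 20,"ax": 0,"ay": 0,"az": 0,"claw": 87},
    {"tx": 0,"ty": 0,"tz": 45,"ax": 0,"ay": 0,"az": 0,"claw": 87},
    {"tx": 0,"ty": 0,"tz": 65,"ax": 0,"ay": 0,"az": 0,"claw": 87},
    {"tx": 0,"ty": 0,"tz": 79,"ax": 0,"ay": 0,"az": 0,"claw": 87},
    {"tx": 0,"ty": 0,"tz": 84,"ax": 0,"ay": 0,"az": 0,"claw": 75},
    {"tx": 0,"ty": 0,"tz": 84,"ax": 0,"ay": 0,"az": 0,"claw": 65},
    {"tx": 0,"ty": 0,"tz": 84,"ax": 0,"ay": 0,"az": 0,"claw": 55},
    {"tx": 0,"ty": 0,"tz": 84,"ax": 0,"ay": 0,"az": 0,"claw": 45},
    {"tx": 0,"ty": 0,"tz": 84,"ax": 0,"ay": 0,"az": 0,"claw": 35},
    {"tx": 0,"ty": 0,"tz": 84,"ax": 0,"ay": 0,"az": 0,"claw": 35},
    {"tx": 0,"ty": 0,"tz": 84,"ax": 0,"ay": 0,"az": 0,"claw": 35},
    {"tx": 0,"ty": 0,"tz": 84,"ax": 0,"ay": 0,"az": 0,"claw": 35}
  ]
}}

```text
time_s: 27.98
tcp_pos: [0.4463, -0.2202, 0.0496]
ee_rot: [[-0.029, -1.0, -0.001], [-1.0, 0.029, 0.002], [-0.002, 0.001, -1.0]]
wrist_force: [-2.0, 0.0, 3.6]
gripper_width: 0.522
gripper_force: 29.9
```

{"method": "servo_tool", "body": {
  "deltas": [
    {"tx": 0,"ty": 0,"tz": 0,"ax": 0,"ay": 0,"az": 0,"claw": 35},
    {"tx": 0,"ty": 0,"tz": 0,"ax": 0,"ay": 0,"az": 0,"claw": 35},
    {"tx": 0,"ty": 0,"tz": 0,"ax": 0,"ay": 0,"az": 0,"claw": 35}
  ]
}}

```text
time_s: 28.23
tcp_pos: [0.4464, -0.2202, 0.0496]
ee_rot: [[-0.029, -1.0, -0.001], [-1.0, 0.029, 0.001], [-0.001, 0.001, -1.0]]
wrist_force: [-3.7, 0.5, 5.3]
gripper_width: 0.523
gripper_force: 29.9
```

```bash
python3 -c "
from h import *
st();goto([.602,.157,.22],1.543)"
```

```text
t 28.23 tcp [ 0.4464 -0.2202  0.0496] yaw x -91.7 z [-0.001  0.001 -1.   ] J [ -7.6  21.7 -29.7  -0.1 -38.8   6. ] w 0.523 gf 29.92312726797536 F [-3.7  0.5  5.3]
opt yaw 88 rot [ 2.00e-03 -2.00e-03  3.14e+00]
opt yaw 268 rot [ 0.001  0.001 -0.001]
t [-381.8 -144.4 -170.1] dist 442.0 rows>= 11.0
```

{"method": "servo_tool", "body": {
  "deltas": [
    {"tx": 0,"ty": 0,"tz": -8,"ax": 0,"ay": 0,"az": 0,"claw": 35},
    {"tx": 0,"ty": 0,"tz": -35,"ax": 0,"ay": 0,"az": 0,"claw": 35},
    {"tx": 0,"ty": 0,"tz": -70,"ax": 0,"ay": 0,"az": 0,"claw": 35},
    {"tx": -15,"ty": -6,"tz": -105,"ax": 0,"ay": 0,"az": 0,"claw": 35},
    {"tx": -45,"ty": -17,"tz": -125,"ax": 0,"ay": 0,"az": 0,"claw": 35},
    {"tx": -82,"ty": -31,"tz": -130,"ax": 0,"ay": 0,"az": 0,"claw": 35},
    {"tx": -119,"ty": -45,"tz": -130,"ax": 0,"ay": 0,"az": 0,"claw": 35},
    {"tx": -156,"ty": -59,"tz": -130,"ax": 0,"ay": 0,"az": 0,"claw": 35},
    {"tx": -193,"ty": -73,"tz": -130,"ax": 0,"ay": 0,"az": 0,"claw": 35},
    {"tx": -230,"ty": -87,"tz": -130,"ax": 0,"ay": 0,"az": 0,"claw": 35},
    {"tx": -267,"ty": -101,"tz": -130,"ax": 0,"ay": 0,"az": 0,"claw": 35},
    {"tx": -304,"ty": -115,"tz": -130,"ax": 0,"ay": 0,"az": 0,"claw": 35}
  ]
}}

```text
time_s: 29.23
tcp_pos: [0.5709, 0.0824, 0.1793]
ee_rot: [[-0.029, -1.0, -0.0], [-1.0, 0.029, 0.002], [-0.002, 0.0, -1.0]]
wrist_force: [1.2, 0.4, -1.8]
gripper_width: 0.519
gripper_force: 29.9
```

{"method": "servo_tool", "body": {
  "deltas": [
    {"tx": -35,"ty": -13,"tz": 0,"ax": 0,"ay": 0,"az": 0,"claw": 35},
    {"tx": -65,"ty": -24,"tz": 0,"ax": 0,"ay": 0,"az": 0,"claw": 35},
    {"tx": -78,"ty": -29,"tz": 0,"ax": 0,"ay": 0,"az": 0,"claw": 35},
    {"tx": -78,"ty": -29,"tz": 10,"ax": 0,"ay": 0,"az": 0,"claw": 35},
    {"tx": -78,"ty": -29,"tz": 40,"ax": 0,"ay": 0,"az": 0,"claw": 35},
    {"tx": -78,"ty": -29,"tz": 65,"ax": 0,"ay": 0,"az": 0,"claw": 35},
    {"tx": -78,"ty": -29,"tz": 70,"ax": 0,"ay": 0,"az": 0,"claw": 35},
    {"tx": -78,"ty": -29,"tz": 70,"ax": 0,"ay": 0,"az": 0,"claw": 35},
    {"tx": -78,"ty": -29,"tz": 70,"ax": 0,"ay": 0,"az": 0,"claw": 35}
  ]
}}

```text
time_s: 29.98
tcp_pos: [0.6026, 0.1568, 0.1104]
ee_rot: [[-0.029, -1.0, 0.001], [-1.0, 0.029, 0.001], [-0.001, -0.001, -1.0]]
wrist_force: [0.4, 0.1, -1.4]
gripper_width: 0.519
gripper_force: 29.9
```

```bash
python3 -c "
from h import *
st();goto([.602,.157,.0646],1.543)"
```

```text
t 29.98 tcp [0.6026 0.1568 0.1104] yaw x -91.7 z [ 0.001  0.001 -1.   ] J [ 29.4  27.3  -8.4  -0.  -54.3 -31.1] w 0.519 gf 29.920174714643508 F [ 0.4  0.1 -1.4]
opt yaw 88 rot [2.00e-03 1.00e-03 3.14e+00]
opt yaw 268 rot [-0.001  0.001 -0.001]
t [-0.1  0.6 45.8] dist 46.0 rows>= 2.0
```

{"method": "servo_tool", "body": {
  "deltas": [
    {"tx": 0,"ty": 0,"tz": 6,"ax": 0,"ay": 0,"az": 0,"claw": 35},
    {"tx": 0,"ty": 0,"tz": 12,"ax": 0,"ay": 0,"az": 0,"claw": 35},
    {"tx": 0,"ty": 0,"tz": 18,"ax": 0,"ay": 0,"az": 0,"claw": 35},
    {"tx": 0,"ty": 0,"tz": 24,"ax": 0,"ay": 0,"az": 0,"claw": 35},
    {"tx": 0,"ty": 0,"tz": 30,"ax": 0,"ay": 0,"az": 0,"claw": 35},
    {"tx": 0,"ty": 0,"tz": 36,"ax": 0,"ay": 0,"az": 0,"claw": 35},
    {"tx": 0,"ty": 0,"tz": 41,"ax": 0,"ay": 0,"az": 0,"claw": 35},
    {"tx": 0,"ty": 0,"tz": 44,"ax": 0,"ay": 0,"az": 0,"claw": 35},
    {"tx": 0,"ty": 0,"tz": 45,"ax": 0,"ay": 0,"az": 0,"claw": 35},
    {"tx": 0,"ty": 0,"tz": 45,"ax": 0,"ay": 0,"az": 0,"claw": 35},
    {"tx": 0,"ty": 0,"tz": 45,"ax": 0,"ay": 0,"az": 0,"claw": 35}
  ]
}}

```text
time_s: 30.9
tcp_pos: [0.6023, 0.1577, 0.0648]
ee_rot: [[-0.029, -1.0, 0.001], [-1.0, 0.029, 0.002], [-0.002, -0.001, -1.0]]
wrist_force: [0.1, 0.1, -2.7]
gripper_width: 0.52
gripper_force: 29.9
```

{"method": "servo_tool", "body": {
  "deltas": [
    {"tx": 0,"ty": 0,"tz": 1,"ax": 0,"ay": 0,"az": 0,"claw": 35},
    {"tx": 0,"ty": 0,"tz": 1,"ax": 0,"ay": 0,"az": 0,"claw": 35}
  ]
}}

```text
time_s: 31.07
tcp_pos: [0.6023, 0.1577, 0.0646]
ee_rot: [[-0.029, -1.0, 0.001], [-1.0, 0.029, 0.002], [-0.002, -0.001, -1.0]]
wrist_force: [-2.6, -0.3, 1.9]
gripper_width: 0.522
gripper_force: 29.9
```

{"method": "servo_tool", "body": {
  "deltas": [
    {"tx": 0,"ty": 0,"tz": 1,"ax": 0,"ay": 0,"az": 0,"claw": 55},
    {"tx": 0,"ty": 0,"tz": 1,"ax": 0,"ay": 0,"az": 0,"claw": 65},
    {"tx": 0,"ty": 0,"tz": 1,"ax": 0,"ay": 0,"az": 0,"claw": 70},
    {"tx": 0,"ty": 0,"tz": 1,"ax": 0,"ay": 0,"az": 0,"claw": 70},
    {"tx": 0,"ty": 0,"tz": 1,"ax": 0,"ay": 0,"az": 0,"claw": 70},
    {"tx": 0,"ty": 0,"tz": -15,"ax": 0,"ay": 0,"az": 0,"claw": 70},
    {"tx": 0,"ty": 0,"tz": -50,"ax": 0,"ay": 0,"az": 0,"claw": 70},
    {"tx": 0,"ty": 0,"tz": -85,"ax": 0,"ay": 0,"az": 0,"claw": 70},
    {"tx": 0,"ty": 0,"tz": -120,"ax": 0,"ay": 0,"az": 0,"claw": 80},
    {"tx": 0,"ty": 0,"tz": -150,"ax": 0,"ay": 0,"az": 0,"claw": 80},
    {"tx": 20,"ty": 25,"tz": -170,"ax": 0,"ay": 0,"az": 0,"claw": 80},
    {"tx": 50,"ty": 45,"tz": -170,"ax": 0,"ay": 0,"az": 0,"claw": 80}
  ]
}}

```text
time_s: 32.07
tcp_pos: [0.5581, 0.1103, 0.2386]
ee_rot: [[-0.026, -1.0, 0.01], [-1.0, 0.026, 0.005], [-0.005, -0.01, -1.0]]
wrist_force: [0.7, -1.0, 0.3]
gripper_width: 0.913
gripper_force: 0.0
```

{"method": "servo_tool", "body": {
  "deltas": [
    {"tx": 40,"ty": 0,"tz": 0,"ax": 0,"ay": 0,"az": 0,"claw": 80},
    {"tx": 80,"ty": 0,"tz": 0,"ax": 0,"ay": 0,"az": 0,"claw": 80},
    {"tx": 120,"ty": 0,"tz": 0,"ax": 0,"ay": 0,"az": 0,"claw": 80},
    {"tx": 160,"ty": 0,"tz": 0,"ax": 0,"ay": 0,"az": 0,"claw": 80},
    {"tx": 200,"ty": 0,"tz": 0,"ax": 0,"ay": 0,"az": 0,"claw": 80},
    {"tx": 200,"ty": 0,"tz": 0,"ax": 0,"ay": 0,"az": 0,"claw": 80},
    {"tx": 200,"ty": 0,"tz": 0,"ax": 0,"ay": 0,"az": 0,"claw": 80}
  ]
}}

```text
time_s: 32.65
tcp_pos: [0.5495, -0.0934, 0.2333]
ee_rot: [[-0.033, -0.999, 0.0], [-0.999, 0.033, 0.002], [-0.002, 0.0, -1.0]]
wrist_force: [0.5, 0.3, -0.3]
gripper_width: 0.918
gripper_force: 0.0
```

```bash
python3 -c "
from wl import *
st()
G=json.load(open('pose.json'));V=[]
for c in('top','side'):
    im=capture(c)
    for n in ('detector_insert','meter_insert','controller_insert','canister_insert','grey_detector','blue_label_controller'): outline(im,n,np.array(G[n]),c)
    a=im[100:260,100:510] if c=='top' else im[90:390,90:500]
    V.append(cv2.resize(a,None,fx=1.3,fy=1.3))
cv2.imwrite('pics/end.png',np.vstack(V)[:600])
"
```

```text
t 32.65 tcp [ 0.5495 -0.0934  0.2333] yaw x -91.9 z [ 0.     0.002 -1.   ] J [  7.   15.   -8.2  -0.1 -66.8  -8.8] w 0.918 gf 0.0 F [ 0.5  0.3 -0.3]
```

View pics/end.png

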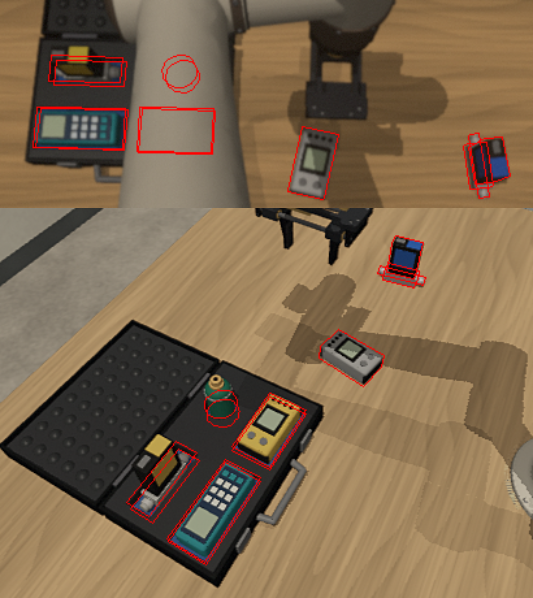

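The final views show all four instruments seated and upright in their own cut-outs: canister (220,395), detector (270,430), controller (165,475), meter (215,510). The grey detector (350,355) and blue-label controller (405,262) still match their starting outlines, and the gripper is clear. Handing in.

```bash
python3 -c "
from station import *
print(finish_job())"
```

```text
the job is handed in; nothing more can be done
None
```

The kit is packed: all four instruments look seated and upright in their own cut-outs in the last pictures, the two bench items are still at their starting places, and the job was handed in at about 33 s of the 115 s (no verdict was returned).

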